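Rack the core tubes in two chocked layers and pin the stack

ROBOT

A 7-joint arm with a two-finger parallel gripper is mounted at the origin on the work surface. World frame = base frame: x ahead of the robot, y to its left, z up, the work surface at z = 0. Lengths are in mm, angles in rad, forces in N, time in s.
With the tool pointing down it reaches from about 400 to 875 mm from the base axis. Payload 19.3 kg.
Tool frame: the origin (TCP) lies midway between the tips of the shut fingers; the grasp point (between the pads) lies 19 mm behind it; z points along the fingers, y is the line along which they close (so a half turn about z gives the same grasp; the last joint's range is limited). The gripper opens to 85 mm and grips with 20 to 120 N. Pads are 22 mm wide; open, the fingers measure 114 mm over their backs; the gripper's body (76 mm by 85 mm) begins 54 mm behind the grasp point. The pads swing forward as they close: fully open they stand 13 mm farther back than shut.
Start: joints at [1.188, 0.521, -0.036, 1.599, 0.021, 1.021, -0.113], TCP at [192.299, -594.673, 231.291] pointing down, gripper open.
Joint ranges: [-2.91, 2.91], [-0.3, 2.13], [-1.5, 1.42], [0.17, 2.43], [-1.26, 4.41], [0.16, 1.93], [-2.52, 2.52]. Speed limits (rad/s): [1.89, 1.89, 2.39, 2.39, 3.01, 3.01, 3.01].

INTERFACE

Orientations are given as a rotation vector (axis times angle).
In Python, from station import state, read_camera, close_job gives the robot as it stands.
- The arm moves only by the shell command python3 -m jog 'ROWS'. ROWS is JSON, a list of rows, each a list of 7 numbers: the turn, a rotation vector about the tool's x, y, z in rad, then the shift along the tool's x, y, z in units of 40 mm (1.0 is 40 mm), then the opening, from 0 (shut) to 1 (fully open). In form: [[ax, ay, az, tx, ty, tz, grip], ...]. A call has 1 to 5 rows; each row shifts and turns the commanded pose from where the row before left it, along the tool's axes as they then stand; what a row does not reach is not made up. A row lasts 1/10 s, in which the tool goes at most 50 mm and 8.59 degrees, less where a joint would pass 70% of its speed; a pose out of reach is approached as far as the arm can. A call is refused whole if a number of a shift passes 1 or a number of a turn 0.15, either way. A call with a gripper value outside its range is refused whole. The fingers move at their own pace and stop on an object; the grip force is fixed at half the most. Time passes only in rows, so rows that do not move let the fingers close. It gives the time, the measured TCP pose, the force, the opening and the grip force at its end, in the units of the state.
- state(): the state, without advancing time (a new reading comes with each control period).
- read_camera(name): name is "side" or "top" or "wrist"; returns a dict with "img" (384x512x3 uint8, red, green, blue), "K" (3x3 intrinsics, pixels), "D" ([k1, k2, p1, p2, k3] as OpenCV has them; the pictures are not rectified), "R" (3x3) and "t" (3): a world point X has camera coordinates R X + t. Camera axes: x right, y down, z forward; pixel columns grow to the right and rows downward; lengths in mm; the calibration is good to about 2 mm. A picture is of the moment at which its call begins. There is no depth.
- close_job(): hands the job in; it is judged then, once.
The state is a dict: "t": time; "q": joint angles; "joint_velocities": joint speeds; "effort": joint torques, N m; "ee_pos": TCP position; "eef_rot": TCP orientation; "force": force on the tool from outside, world axes, zero at the start; "torque": the same for the moment, N m; "gripper_width": opening from 0.0 (shut) to 1.0 (fully open); "grasp_force": force on a finger pad.
Only numpy, scipy, OpenCV 4.12 (cv2) and the standard library are available. Lean on these libraries where they do the work, as an engineer would, in place of code of your own. Each camera call takes 0.05 s, during which the arm holds its last target. There are 200 camera calls.

TASK

Put the sample core tubes away in the V-cradle rack: lay every long tube in the rack's lower V-cradles, set the bridge over them on the rack's four posts so that it chocks them, then lay every short tube in the V-cradles on top of the bridge and chock that layer with the chock bar, seated down on the bridge's centre block. Centre each tube end to end over its cradles and lower it in gently, without dropping it. Last, lock the stack with the retaining pin, pushed fully down through the chock bar and the bridge into the rack; leave the other things on the bench where they are.

Things in the scene. Friction and masses are not known exactly. Their poses are not given: they have to be found in the camera images.
- rack: fixed grey base plate 130 x 226 x 8 mm, origin at the centre of its underside, z up. Two notched rails along y at x = -42, +42 mm form two lower V-cradles along x (between the rails fingers have room beside a tube). Centre block 30 x 26 mm, 50 mm high, with a vertical 15 mm hole on the origin's axis
- rack_top (a point): where the bridge's origin goes: on the rack's axis, 54 mm up, axes as the rack's. Here are the flat tops of four posts at (+-42, +-92) mm that carry the ends of the bridge's rails; ears 10 mm taller stand outside them in x and y, with 2 mm of play all round
- low_1 (a point): on the rack, middle of the axis of a tube lying in one lower V-cradle: y = -53 mm, 36 mm above the rack's origin, x along the tube
- low_2 (a point): the same for the other lower V-cradle, y = +53 mm
- bridge: loose metal cradle frame, 0.45 kg, 100 (x) x 204 (y) mm, same either way round. Origin at its middle in the plane of its two rails' undersides; lips 10 mm lower straddle the long tubes (it starts standing on them, origin 14 mm above the bench). Rails along y at x = -42, +42 mm. Handle: centre block 30 (x) x 26 (y) mm, up to z = 42 mm, gripped across y, vertical 15 mm through hole
- up_1 (a point): on the bridge, middle of the axis of a tube lying in one upper V-cradle: y = -53 mm, z = 26 mm in the bridge's frame, x along the tube
- up_2 (a point): the same for the other upper V-cradle, y = +53 mm
- chock_bar: loose metal bar, 0.18 kg, 156 (y) x 30 (x) mm, same either way round. Origin at mid underside. Centre block 42 (x) x 34 (y) mm, top at z = 24 mm, is gripped across x; vertical 15 mm hole. Collar (inside 34 x 30 mm) and lips reach 10 mm lower (starts standing on these, origin 14 mm above bench). In place the collar is over the bridge's centre block, 2 mm play, origin 42 mm above the bridge's
- pin: steel pin, upright: dark cylindrical head 20 mm in diameter, 36 mm tall (grip this), below it a 9 mm shank 85 mm long with tapered tip. Origin on its axis at the head's underside. Starts in the white pin stand, head resting on it, origin 99 mm above the bench. In place the head rests on the chock bar's block, origin 120 mm above the rack's origin
- pin_stand: fixed white block 44 x 44 mm, 95 mm tall, on the mat, with a 13 mm hole for the pin; origin at the centre of its underside (4 mm above the bench)
- tray: fixed cardboard tray 170 (x) x 256 (y) mm, origin at the centre of its underside; four lanes along x at y = -93, -31, 31 and 93 mm, with tube supports at x = -45 and +45 mm, 24 mm high, and free space for fingers between these, above a floor 4 mm thick
- long_a: 180 mm long core tube, 28 mm in diameter, solid and smooth, with white end caps; origin at its middle on its axis, x along its axis (the roll about x is arbitrary). Starts in one of the four lanes of the tray, its axis 30 mm above the bench. May be absent (None)
- long_b: 180 mm long core tube, 28 mm in diameter, solid and smooth, with white end caps; origin at its middle on its axis, x along its axis (the roll about x is arbitrary). Starts in one of the four lanes of the tray, its axis 30 mm above the bench. May be absent (None)
- short_a: 130 mm long core tube, 28 mm in diameter, solid and smooth, with white end caps; origin at its middle on its axis, x along its axis (the roll about x is arbitrary). Starts in one of the four lanes of the tray, its axis 30 mm above the bench. May be absent (None)
- short_b: 130 mm long core tube, 28 mm in diameter, solid and smooth, with white end caps; origin at its middle on its axis, x along its axis (the roll about x is arbitrary). Starts in one of the four lanes of the tray, its axis 30 mm above the bench. May be absent (None)
- jar: bystander: white jar, 56 mm across, 75 mm tall; leave it alone
- beaker: bystander: glass beaker, 70 mm across, 90 mm tall; leave it alone
- dish: bystander: flat glass dish, 90 mm across, 16 mm tall, on the robot's side of the rack; leave it alone
- brush: bystander: small brush lying flat beyond the rack; leave it alone
- reagent: bystander: amber bottle, 64 mm across, 130 mm tall; leave it alone

How it is judged (in metres and radians):
On the way, in this order (a step that is already met when the one before it is completed fails the run):
1. every long tube lies in a lower V-cradle of the rack (x of long_a in the frame of rack between -0.02 and 0.02 m and z of long_a in the frame of rack between 0.031 and 0.041 m and angle between the x axis of each of long_a, long_b and the x axis of rack, either way round below 0.08 rad and (y of long_a in the frame of rack between -0.059 and -0.047 m or y of long_a in the frame of rack between 0.047 and 0.059 m) and x of long_b in the frame of rack between -0.02 and 0.02 m and z of long_b in the frame of rack between 0.031 and 0.041 m and (y of long_b in the frame of rack between -0.059 and -0.047 m or y of long_b in the frame of rack between 0.047 and 0.059 m)), for 0.2 s.
2. the bridge is seated on the rack's four posts (x of bridge in the frame of rack between -0.005 and 0.005 m and y of bridge in the frame of rack between -0.005 and 0.005 m and z of bridge in the frame of rack between 0.05 and 0.058 m and angle between bridge's own z axis and vertical below 0.06 rad and angle between the x axis of bridge and the x axis of rack, either way round below 0.2 rad), for 0.2 s.
3. every short tube lies in a V-cradle of the bridge (x of short_a in the frame of bridge between -0.02 and 0.02 m and z of short_a in the frame of bridge between 0.021 and 0.031 m and angle between the x axis of each of short_a, short_b and the x axis of bridge, either way round below 0.08 rad and (y of short_a in the frame of bridge between -0.059 and -0.047 m or y of short_a in the frame of bridge between 0.047 and 0.059 m) and x of short_b in the frame of bridge between -0.02 and 0.02 m and z of short_b in the frame of bridge between 0.021 and 0.031 m and (y of short_b in the frame of bridge between -0.059 and -0.047 m or y of short_b in the frame of bridge between 0.047 and 0.059 m)), for 0.2 s.
4. the chock bar is seated on the bridge's centre block (x of chock_bar in the frame of bridge between -0.005 and 0.005 m and y of chock_bar in the frame of bridge between -0.005 and 0.005 m and z of chock_bar in the frame of bridge between 0.038 and 0.046 m and angle between chock_bar's own z axis and vertical below 0.06 rad and angle between the x axis of chock_bar and the x axis of bridge, either way round below 0.2 rad), for 0.2 s.
At the end, for the whole second after the job is handed in: Long tubes in lower, short in upper cradles (6 mm sideways, 5 mm height, 20 mm lengthwise, 0.08 rad); bridge on rack and chock bar on bridge (5 mm sideways, 4 mm height, 0.06 rad tilt); pin through both (head 113 to 125 mm above rack origin, 8 mm sideways, 0.1 rad); all at rest (all of step 1 and all of step 2 and all of step 3 and all of step 4 and x of pin in the frame of rack between -0.008 and 0.008 m and y of pin in the frame of rack between -0.008 and 0.008 m and z of pin in the frame of rack between 0.113 and 0.125 m and angle between pin's own z axis and vertical below 0.1 rad and linear speed of each of long_a, long_b, short_a, short_b, bridge, chock_bar, pin below 0.02 m/s); the robot touches nothing.
It fails at once if a bystander is moved by more than 30 mm (distance of any of jar, beaker, dish, brush, reagent from where it was at the start of the episode above 0.03 m).
It fails at once if a tube is dropped: it falls free of the fingers faster than 0.6 m/s (about 20 mm) ((linear speed of long_a above 0.6 m/s and contact force between long_a and the fingers below 0.1 N) or (linear speed of long_b above 0.6 m/s and contact force between long_b and the fingers below 0.1 N) or (linear speed of short_a above 0.6 m/s and contact force between short_a and the fingers below 0.1 N) or (linear speed of short_b above 0.6 m/s and contact force between short_b and the fingers below 0.1 N)).
Of long_a, long_b, short_a, short_b only 3 to 4 are there at a start; the rules pass over those that are not, and their reading is None.
At some moment in a run one of chock_bar may be knocked a few centimetres aside while the robot is not near it.
It also fails if it takes over 210 s, if anything falls off the work surface, if the arm or the gripper's body presses on something with over 40 N, if the wrist force passes 120 N, or if a joint passes its speed limit or range.

## Working session

There is one attempt and no reset: what is moved stays moved. The work goes in short steps, Python scripts to look and compute and a shell command to move; the robot and the scene stay as the last step left them, time stands still between calls to the robot, and variables do not carry over. Pictures are saved under pics/ and viewed, at most 14 in all, crops included, and the job is handed in when it is done.

```bash
ls; mkdir -p pics; python3 - <<'E'
from station import *
import cv2,numpy as np
np.set_printoptions(precision=4,suppress=True)
print(state())
for n in("top","side","wrist"):
    c=read_camera(n); cv2.imwrite(f"pics/{n}0.png",c["img"][:,:,::-1]); np.savez(f"{n}0.npz",**c)
    print(n,c["K"].tolist(),c["D"],c["R"].tolist(),c["t"],-np.array(c["R"]).T@np.array(c["t"]))
E
```

```text
pics
{'t': 0.0, 'q': array([ 1.1878,  0.522 , -0.0363,  1.6   ,  0.0212,  1.0211, -0.1128]), 'joint_velocities': array([-0.0001,  0.0001, -0.0002,  0.0018,  0.0015,  0.0018, -0.0006]), 'effort': array([ -0.0004, -92.7118,   1.9797, -36.9932,   0.0178,   0.0082,
         0.    ]), 'ee_pos': array([ 192.184 , -594.3905,  230.7386]), 'eef_rot': array([-3.1022, -0.4891,  0.0004]), 'force': array([ 0.2716,  0.4242, -0.0439]), 'torque': array([-0.0531,  0.0383, -0.0277]), 'grasp_force': 0.0, 'gripper_width': 1.0024181683079243}
top [[466.66923364407563, 0.0, 255.39039625108245], [0.0, 466.66923364407563, 189.17906785723716], [0.0, 0.0, 1.0]] [-0.1236  0.      0.      0.      0.    ] [[-0.007401928124006996, -0.999951581413242, -0.006484311004545315], [-0.9809480766942951, 0.008519815421409225, -0.1940831872547152], [0.19412903515396865, 0.004924182606458769, -0.9809636436361177]] [   8.9165  578.0699 1562.9017] [ 263.718    -3.705  1645.4013]
side [[348.4233169595977, 0.0, 256.66571424078455], [0.0, 348.4233169595977, 193.12477667375782], [0.0, 0.0, 1.0]] [-0.0789  0.      0.      0.      0.    ] [[-0.9856852970092789, -0.168491506168986, 0.005925167393109821], [-0.12948253960819167, 0.7340370942014013, -0.6666511953585441], [0.1079757713394208, -0.6578754872202409, -0.7453462793349062]] [ 563.8901  134.8551 1015.2179] [463.6606 663.909  843.2491]
wrist [[299.1862156000276, 0.0, 261.34046681511074], [0.0, 299.1862156000276, 196.17790727387325], [0.0, 0.0, 1.0]] [-0.0084  0.      0.      0.      0.    ] [[0.3073120137043924, -0.9516086374746163, -0.0005721159478216531], [-0.9128167768310573, -0.2949543901023784, 0.2824313008416309], [-0.268932813484545, -0.08627229475932835, -0.9592873568374852]] [-625.5225  -37.0495  379.7326] [ 260.5338 -573.4202  374.3788]
```

View pics/top0.png

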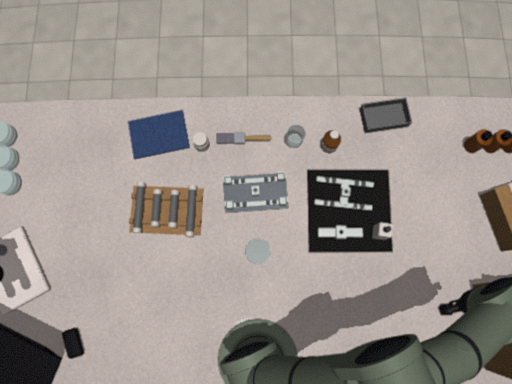

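View pics/side0.png

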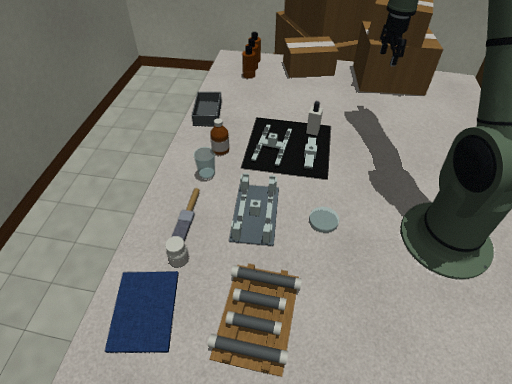

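```bash
cat > h.py <<'E'
import numpy as np,cv2,sys
from station import *
from scipy.spatial.transform import Rotation as Ro
np.set_printoptions(precision=1,suppress=True)
def snap(n,f):
    c=read_camera(n); cv2.imwrite(f"pics/{f}.png",c["img"][:,:,::-1]); np.savez(f"{f}.npz",**c); return c
def load(f): return dict(np.load(f"{f}.npz"))
def ray(c,uv):
    p=cv2.undistortPoints(np.array([[uv]],float),np.array(c["K"]),np.array(c["D"])).ravel()
    R=np.array(c["R"]);t=np.array(c["t"]); d=R.T@[p[0],p[1],1]; return -R.T@t,d/np.linalg.norm(d)
def atz(c,uv,z):
    o,d=ray(c,uv); return o+d*(z-o[2])/d[2]
def tri(*cu):
    A=np.zeros((3,3));b=np.zeros(3);L=[]
    for c,uv in cu:
        o,d=ray(c,uv);M=np.eye(3)-np.outer(d,d);A+=M;b+=M@o;L.append((o,d))
    X=np.linalg.solve(A,b); return X,[float(np.linalg.norm(np.cross(X-o,d))) for o,d in L]
def proj(c,X):
    R=np.array(c["R"]);t=np.array(c["t"])
    return cv2.projectPoints(np.array(X,float).reshape(-1,3),cv2.Rodrigues(R)[0],t,np.array(c["K"]),np.array(c["D"]))[0].reshape(-1,2)
def yaw(): 
    R=Ro.from_rotvec(state()["eef_rot"]).as_matrix(); return np.arctan2(R[1,0],R[0,0]),R
def go(X,yw=None):
    """shift (in units of 40 mm, tool axes after turning to yaw yw) and turn still to go"""
    s=state();y,R=yaw()
    y2=y if yw is None else yw
    T=np.array([[np.cos(y2),np.sin(y2),0],[np.sin(y2),-np.cos(y2),0],[0,0,-1]])
    e=np.array([0,0,0])
    print("at",s["ee_pos"],"yaw %.3f"%y,"turn az %.3f"%(-( (y2-y+np.pi)%(2*np.pi)-np.pi)),"tilt",np.round(R[:2,2],3),"shift units",np.round(T.T@(np.array(X)-s["ee_pos"])/40,2),"t",round(s["t"],1),"w",round(s["gripper_width"],2),"F",s["force"],"gf",round(s["grasp_force"],1))
E
python3 - <<'E'
from h import *
a=load("top0")
for n,uv,z in [("rack",(255,190),50),("rackL",(224,178),8),("bridge",(346,191),46),("bar",(341,232),38),("pin",(382,229),135),("longL",(138.5,207),30),("s1",(156.5,207),30),("s2",(174,208),30),("longR",(191.5,210),30),("dish",(258,251),10),("reag",(332,140),100),("beak",(295,136),50)]:
    print(n,atz(a,uv,z))
E
```

```text
rack [576.5   5.7  50. ]
rackL [629.7 117.1   8. ]
bridge [ 571. -313.   46.]
bar [ 428.1 -290.9   38. ]
pin [ 426.2 -409.4  135. ]
longL [522.7 418.2  30. ]
s1 [522.3 353.7  30. ]
s2 [518.4 291.3  30. ]
longR [510.9 229.2  30. ]
dish [367.4  -3.   10. ]
reag [ 740.7 -262.3  100. ]
beak [ 771.9 -138.6   50. ]
```

```bash
python3 -m jog '[[0,0,0.1,0,0,-0.5,1],[0,0,0.1,0,0,-0.5,1],[0,0,0.11,0,0,-0.5,1],[0,0,0,0.6,-0.7,0,1],[0,0,0,0.6,-0.7,0,1]]'; python3 -m jog '[[0,0,0,0.65,-0.75,0,1],[0,0,0,0.65,-0.75,0,1],[0,0,0,0.65,-0.75,0,1],[0,0,0,0.65,-0.75,0,1],[0,0,0,0.65,-0.75,0,1]]'; python3 -m jog '[[0,0,0,0.65,-0.75,0,1],[0,0,0,0.65,-0.75,0,1],[0,0,0,0.65,-0.75,0,1],[0,0,0,0,0,0,1],[0,0,0,0,0,0,1]]'; python3 - <<'E'
from h import *
go([450,-300,300],0)
snap("wrist","w1")
E
```

```text
t: 0.65
ee_pos: [240.2, -538.1, 291.4]
eef_rot: [3.141, 0.001, 0.0]
force: [1.1, -0.7, 0.4]
gripper_width: 0.997
grasp_force: 0.0
t: 1.15
ee_pos: [370.5, -386.8, 291.3]
eef_rot: [-3.142, -0.004, 0.0]
force: [-0.0, -0.4, 0.1]
gripper_width: 1.002
grasp_force: 0.0
t: 1.65
ee_pos: [447.7, -297.4, 291.1]
eef_rot: [-3.141, -0.007, 0.001]
force: [-0.3, -0.3, 0.5]
gripper_width: 1.001
grasp_force: 0.0
at [ 447.7 -297.4  291.1] yaw 0.004 turn az 0.004 tilt [-0.  0.] shift units [ 0.1  0.1 -0.2] t 1.6 w 1.0 F [-0.3 -0.3  0.5] gf 0.0
```

View pics/w1.png

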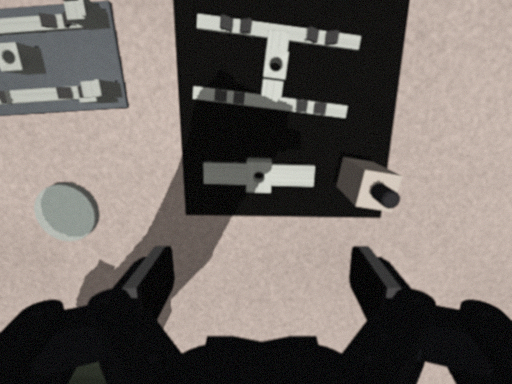

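```bash
python3 -m jog '[[0,0,0,0.2,-1,0,1],[0,0,0,0.2,-1,0,1],[0,0,0,0.2,-1,0,1],[0,0,0,0.2,-1,0,1],[0,0,0,0.2,-1,0,1]]'; python3 -m jog '[[0,0,0,0,-1,0,1],[0,0,0,0,-1,0,1],[0,0,0,0,-0.5,0,1],[0,0,0,0,0,0,1],[0,0,0,0,0,0,1]]'; python3 - <<'E'
from h import *
go([490,0,300],0)
snap("wrist","w2")
E
python3 -m jog '[[0,0,0,0,-1,0,1],[0,0,0,0,-1,0,1],[0,0,0,0,-1,0,1],[0,0,0,0,-1,0,1],[0,0,0,0,-1,0,1]]'; python3 -m jog '[[0,0,0,-0.5,-1,0,1],[0,0,0,-0.5,-1,0,1],[0,0,0,-0.5,-0.5,0,1],[0,0,0,0,0,0,1],[0,0,0,0,0,0,1]]'; python3 - <<'E'
from h import *
go([430,300,300],0)
snap("wrist","w3")
a,b=load("w2")["img"],load("w3")["img"]
E
```

```text
t: 2.2
ee_pos: [486.6, -97.7, 291.4]
eef_rot: [3.141, 0.001, 0.0]
force: [1.6, -0.6, 1.0]
gripper_width: 1.002
grasp_force: 0.0
t: 2.7
ee_pos: [486.6, 0.9, 291.3]
eef_rot: [3.141, 0.003, -0.0]
force: [0.3, 0.0, 0.3]
gripper_width: 0.999
grasp_force: 0.0
at [486.6   0.9 291.3] yaw 0.002 turn az 0.002 tilt [-0. -0.] shift units [ 0.1  0.  -0.2] t 2.7 w 1.0 F [0.3 0.  0.3] gf 0.0
t: 3.25
ee_pos: [486.6, 201.9, 291.3]
eef_rot: [3.141, -0.0, 0.0]
force: [1.6, -0.2, 0.2]
gripper_width: 0.999
grasp_force: 0.0
t: 3.75
ee_pos: [426.6, 300.8, 291.2]
eef_rot: [3.141, 0.003, 0.0]
force: [0.9, -0.2, 0.4]
gripper_width: 1.002
grasp_force: 0.0
at [426.6 300.8 291.2] yaw 0.002 turn az 0.002 tilt [ 0. -0.] shift units [ 0.1  0.  -0.2] t 3.8 w 1.0 F [ 0.9 -0.2  0.4] gf 0.0
```

View pics/w2.png

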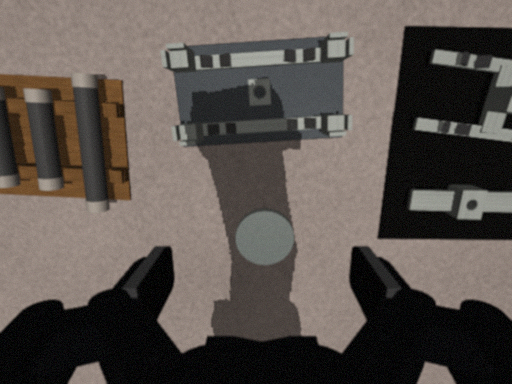

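View pics/w3.png

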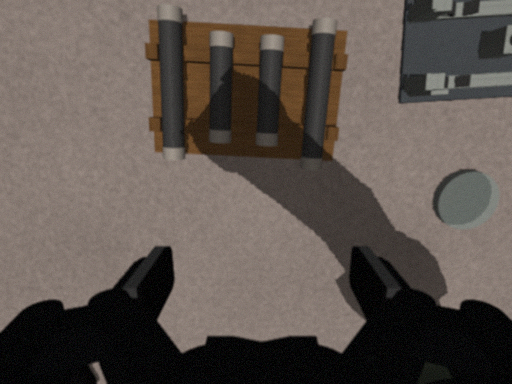

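```bash
python3 - <<'E'
from h import *
w1,w2,w3=load("w1"),load("w2"),load("w3")
print("rackhole",tri((w1,(9,57)),(w2,(260,91))),atz(w2,(260,91),50))
for n,uv in [("earFL",(178,56)),("earNL",(182,131)),("earFR",(340,48)),("earNR",(340,124))]: print(n,atz(w2,uv,64))
print("bridge hole",tri((w1,(275,64)),(load("top0"),(346,191))),atz(w1,(275,64),56))
print("bar hole",tri((w1,(259,176)),(w2,(471,204))),atz(w1,(259,176),38))
print("longR near",tri((w2,(97,206)),(w3,(313,163))),"far",tri((w2,(85,78)),(w3,(325,25))))
for n,a,b in [("LL",(170,12),(174,154)),("s1",(221,38),(221,137)),("s2",(272,42),(266,140)),("LR",(325,25),(313,163))]:
    p,q=atz(w3,a,32),atz(w3,b,32); print(n,p,q,"len",np.linalg.norm(p-q),"mid",(p+q)/2,"yaw",np.arctan2(*(p-q)[1::-1]))
E
```

```text
rackhole (array([577.8,   1.5,  49.9]), [0.6244170938572556, 0.6244170938573512]) [578.4   1.4  50. ]
earFL [615.4  94.6  64. ]
earNL [531.7  96.1  64. ]
earFR [623.9 -89.1  64. ]
earNR [540.2 -95.3  64. ]
bridge hole (array([ 571.8, -314.5,   39.2]), [0.5104302619573079, 0.5104302619574411]) [ 569.1 -314.    56. ]
bar hole (array([ 430.3, -295.4,   36.2]), [0.4487764490636506, 0.44877644906354397]) [ 431.1 -295.4   38. ]
longR near (array([427.3, 230. ,  37.1]), [0.5849996139616951, 0.5849996139617685]) far (array([595.2, 222.8,  30.9]), [0.06274281478700666, 0.0627428147868591])
LL [608.7 408.6  32. ] [439.1 417.3  32. ] len 169.80029954800938 mid [523.9 413.   32. ] yaw -0.05109335609669027
s1 [580.6 348.8  32. ] [461.7 353.1  32. ] len 118.92014962806653 mid [521.1 351.   32. ] yaw -0.03597750783134071
s2 [576.2 286.7  32. ] [457.8 293.4  32. ] len 118.54930565910013 mid [517. 290.  32.] yaw -0.05635230184721494
LR [595. 223.  32.] [427.  229.3  32. ] len 168.07671957504328 mid [511.  226.2  32. ] yaw -0.03720902316406219
```

```bash
python3 -m jog '[[0,0,0.047,0,0,0,0.55],[0,0,0,0.44,0.35,0.8,0.55],[0,0,0,0.44,0.35,0.8,0.55],[0,0,0,0.44,0.35,0.8,0.55],[0,0,0,0.44,0.35,0.8,0.55]]';python3 -m jog '[[0,0,0,0.44,0.35,0.8,0.55],[0,0,0,0,0,0,0.55],[0,0,0,0,0,0,0.55]]'; python3 - <<'E'
from h import *
go([511,226.2,12],-0.045)
c=snap("wrist","w4")
print(proj(c,[[511,226.2,44],[511-90,230.2,30],[511+90,222.2,30]]))
cv2.imwrite("pics/w4c.png",cv2.resize(c["img"][60:360,100:420,::-1],None,fx=1.8,fy=1.8))
E
```

```text
t: 4.3
ee_pos: [495.4, 240.2, 162.1]
eef_rot: [3.14, -0.074, 0.001]
force: [1.0, 1.4, 0.1]
gripper_width: 0.55
grasp_force: 0.0
t: 4.6
ee_pos: [511.2, 226.5, 130.9]
eef_rot: [3.14, -0.074, -0.002]
force: [-0.5, 0.4, 0.2]
gripper_width: 0.553
grasp_force: 0.0
at [511.2 226.5 130.9] yaw -0.047 turn az -0.002 tilt [-0. -0.] shift units [-0.  0.  3.] t 4.6 w 0.55 F [-0.5  0.4  0.2] gf 0.0
[[260.3 201. ]
 [260.8 288.3]
 [259.9  83.5]]
```

View pics/w4c.png

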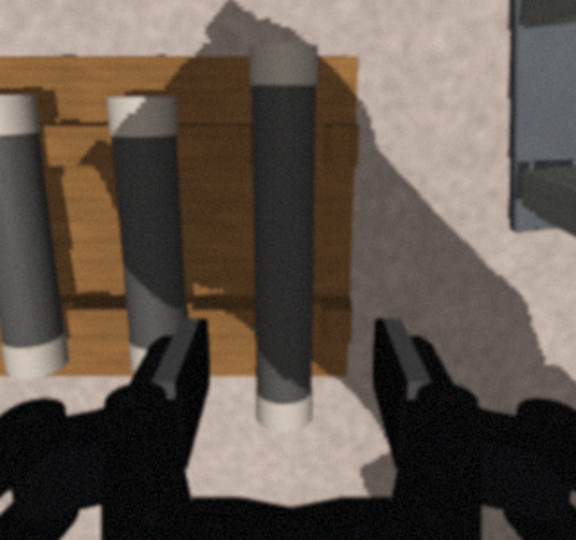

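```bash
python3 -m jog '[[0,0,0,0,0,0.8,0.55],[0,0,0,0,0,0.8,0.55],[0,0,0,0,0,0.7,0.55],[0,0,0,0,0,0.45,0.55],[0,0,0,0,0,0.23,0.55]]';python3 -m jog '[[0,0,0,0,0,0,0.55],[0,0,0,0,0,0,0],[0,0,0,0,0,0,0],[0,0,0,0,0,0,0],[0,0,0,0,0,0,0]]';python3 -m jog '[[0,0,0,0,0,0,0],[0,0,0,0,0,0,0],[0,0,0,0,0,-0.2,0],[0,0,0,0,0,-0.3,0],[0,0,0,0,0,0,0]]'; python3 - <<'E'
from h import *
go([580.4,-51.5,120],0.045)
E
```

```text
t: 5.15
ee_pos: [510.5, 228.5, 11.9]
eef_rot: [-3.141, 0.069, -0.0]
force: [-0.2, -0.3, -0.5]
gripper_width: 0.552
grasp_force: 0.0
t: 5.65
ee_pos: [511.3, 228.6, 13.6]
eef_rot: [-3.14, 0.07, -0.003]
force: [-1.3, 0.4, 5.2]
gripper_width: 0.305
grasp_force: 58.5
t: 6.15
ee_pos: [511.7, 228.6, 34.3]
eef_rot: [-3.139, 0.07, -0.004]
force: [-0.1, 0.3, -2.3]
gripper_width: 0.305
grasp_force: 59.2
at [511.7 228.6  34.3] yaw -0.044 turn az -0.089 tilt [0. 0.] shift units [ 1.4  7.1 -2.1] t 6.2 w 0.31 F [-0.1  0.3 -2.3] gf 59.2
```

```bash
python3 -m jog '[[0,0,0,0,0,-0.5,0],[0,0,0,0,0,-0.8,0],[0,0,0,0,0,-0.8,0],[0,0,-0.045,0,0,0,0],[0,0,-0.044,0,0,0,0]]';python3 -m jog '[[0,0,0,0.18,0.5,0,0],[0,0,0,0.18,0.9,0,0],[0,0,0,0.18,0.9,0,0],[0,0,0,0.18,0.9,0,0],[0,0,0,0.18,0.9,0,0]]';python3 -m jog '[[0,0,0,0.18,0.9,0,0],[0,0,0,0.18,0.9,0,0],[0,0,0,0.18,0.9,0,0],[0,0,0,0,0.3,0,0],[0,0,0,0,0,0,0]]'; python3 - <<'E'
from h import *
go([580.4,-51.5,18],0.045)
c=snap("wrist","w5")
print(proj(c,[[580.4+90,-47.5,36],[578.4,1.4,50],[567.9,234.6,30]]))
cv2.imwrite("pics/w5c.png",cv2.resize(c["img"][20:320,60:420,::-1],None,fx=1.8,fy=1.8))
E
```

```text
t: 6.65
ee_pos: [511.2, 228.2, 117.5]
eef_rot: [-3.14, -0.073, -0.003]
force: [-0.5, 0.1, -3.2]
gripper_width: 0.303
grasp_force: 59.6
t: 7.15
ee_pos: [554.2, 64.4, 116.5]
eef_rot: [3.141, 0.07, 0.001]
force: [0.8, -0.5, -1.9]
gripper_width: 0.311
grasp_force: 59.5
t: 7.65
ee_pos: [580.7, -55.4, 116.1]
eef_rot: [3.14, 0.065, -0.0]
force: [0.0, 0.8, -2.6]
gripper_width: 0.31
grasp_force: 59.6
at [580.7 -55.4 116.1] yaw 0.041 turn az -0.004 tilt [-0. -0.] shift units [-0.  -0.1  2.5] t 7.7 w 0.31 F [ 0.   0.8 -2.6] gf 59.6
[[253.7  81.2]
 [183.1 209.2]
 [-96.6 202.3]]
```

View pics/w5c.png

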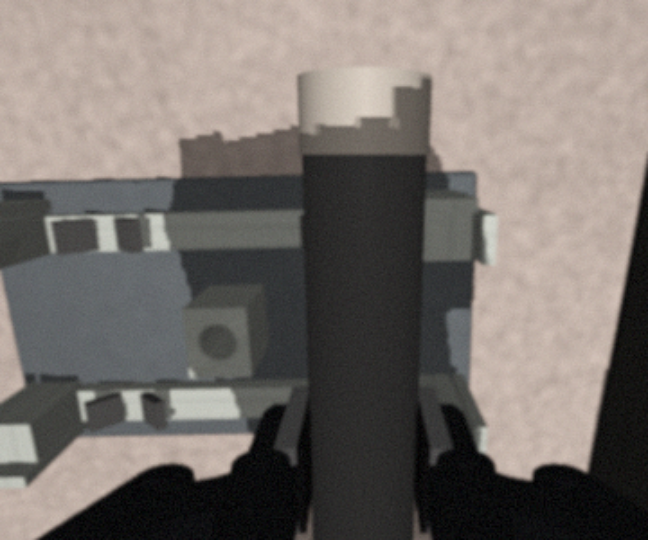

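```bash
python3 -c "
from h import *
print(atz(load('w5'),(181.1,210),50))"; python3 -m jog '[[0,0,-0.004,0,-0.12,0,0],[0,0,0,0,0,0.8,0],[0,0,0,0,0,0.8,0],[0,0,0,0,0,0.5,0],[0,0,0,0,0,0.2,0]]';python3 -m jog '[[0,0,0,0,0,0,0],[0,0,0,0,0,0.03,0],[0,0,0,0,0,0.03,0],[0,0,0,0,0,0,0]]'; python3 - <<'E'
from h import *
go([580.4,-50.6,19.6],0.045)
E
```

```text
[577.7   2.9  50. ]
t: 8.2
ee_pos: [579.7, -46.2, 22.4]
eef_rot: [-3.14, -0.081, 0.004]
force: [-4.2, -4.0, 18.6]
gripper_width: 0.306
grasp_force: 62.5
t: 8.6
ee_pos: [581.0, -48.0, 22.3]
eef_rot: [-3.141, -0.077, -0.001]
force: [-0.3, -0.0, -3.0]
gripper_width: 0.305
grasp_force: 59.6
at [581.  -48.   22.3] yaw 0.049 turn az 0.004 tilt [0. 0.] shift units [-0.   0.1  0.1] t 8.6 w 0.31 F [-0.3 -0.  -3. ] gf 59.6
```

```bash
python3 -m jog '[[0,0,0,0,0.06,0,0],[0,0,0,0,0,0,0],[0,0,0,0,0,0.04,0],[0,0,0,0,0,0,0]]';python3 -m jog '[[0,0,0,0,0,0.05,0],[0,0,0,0,0,0,0],[0,0,0,0,0,0,0]]'; python3 - <<'E'
from h import *
go([580.4,-50.6,19.6],0.045)
E
```

```text
t: 9.0
ee_pos: [581.2, -50.1, 20.5]
eef_rot: [-3.14, -0.077, -0.001]
force: [-1.6, 2.9, 5.0]
gripper_width: 0.307
grasp_force: 60.4
t: 9.3
ee_pos: [581.5, -49.5, 19.6]
eef_rot: [-3.14, -0.079, -0.003]
force: [-8.3, 5.9, 27.4]
gripper_width: 0.307
grasp_force: 62.9
at [581.5 -49.5  19.6] yaw 0.050 turn az 0.005 tilt [0. 0.] shift units [-0.  0.  0.] t 9.3 w 0.31 F [-8.3  5.9 27.4] gf 62.9
```

```bash
python3 -m jog '[[0,0,0,0,0,-0.03,0.47],[0,0,0,0,0,0,0.47],[0,0,0,0,0,0,0.47],[0,0,0,0,0,-0.3,0.47],[0,0,0,0,0,-0.6,0.47]]';python3 -m jog '[[0,0,0,0,0,-0.9,0.5],[0,0,0,0,0,-0.9,0.5],[0,0,0,0,0,-0.9,0.5],[0,0,0.05,0,0,0,0.55],[0,0,0.045,0,0,0,0.55]]'; python3 - <<'E'
from h import *
go([523.9,414,120],-0.045)
c=snap("wrist","w6")
cv2.imwrite("pics/w6c.png",cv2.resize(c["img"][20:320,60:420,::-1],None,fx=1.5,fy=1.5))
E
```

```text
t: 9.8
ee_pos: [579.8, -50.5, 54.9]
eef_rot: [-3.14, -0.077, 0.004]
force: [-0.6, -1.3, 1.3]
gripper_width: 0.472
grasp_force: 0.0
t: 10.3
ee_pos: [581.3, -50.8, 165.3]
eef_rot: [3.141, -0.076, 0.004]
force: [-0.3, 0.4, -1.0]
gripper_width: 0.551
grasp_force: 0.0
at [581.3 -50.8 165.3] yaw -0.049 turn az -0.004 tilt [ 0. -0.] shift units [ -2.  -11.5   1.1] t 10.3 w 0.55 F [-0.3  0.4 -1. ] gf 0.0
```

View pics/w6c.png

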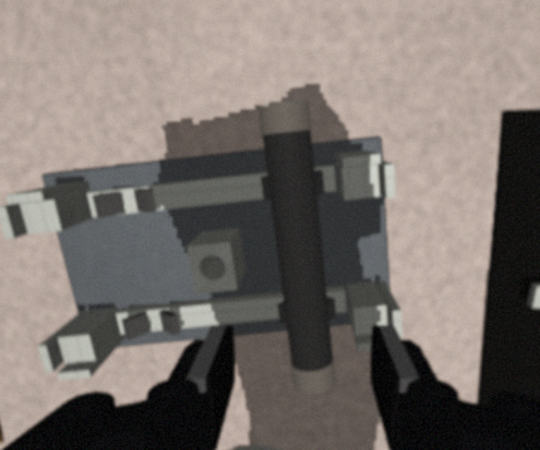

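```bash
python3 -c "
from h import *
print(atz(load('w6'),(201.3,198),50))"; python3 -m jog '[[0,0,0,-0.17,-0.6,0,0.55],[0,0,0,-0.17,-1,0,0.55],[0,0,0,-0.17,-1,0,0.55],[0,0,0,-0.17,-1,0,0.55],[0,0,0,-0.17,-1,0,0.55]]';python3 -m jog '[[0,0,0,-0.17,-1,0,0.55],[0,0,0,-0.17,-1,0,0.55],[0,0,0,-0.17,-1,0,0.55],[0,0,0,-0.17,-1,0,0.55],[0,0,0,-0.17,-1,0,0.55]]';python3 -m jog '[[0,0,0,-0.17,-1,0,0.55],[0,0,0,-0.13,-0.9,0,0.55],[0,0,0,0,0,0.5,0.55],[0,0,0,0,0,0,0.55],[0,0,0,0,0,0,0.55]]'; python3 - <<'E'
from h import *
go([523.9,414,14],-0.045)
c=snap("wrist","w7")
im=cv2.resize(c["img"][40:340,100:420,::-1],None,fx=1.8,fy=1.8)
for p in proj(c,[[523.9,414,44],[523.9-90,418,30],[523.9+90,410,30]]):
    p=(p-[100,40])*1.8; cv2.circle(im,tuple(int(v) for v in p),4,(0,0,255),1)
cv2.imwrite("pics/w7c.png",im)
E
```

```text
[578.1   2.6  50. ]
t: 10.85
ee_pos: [554.9, 136.3, 163.8]
eef_rot: [-3.141, 0.071, -0.0]
force: [0.5, 0.5, 1.0]
gripper_width: 0.549
grasp_force: 0.0
t: 11.35
ee_pos: [530.2, 337.6, 163.7]
eef_rot: [-3.141, 0.071, 0.0]
force: [0.3, -0.6, 0.3]
gripper_width: 0.553
grasp_force: 0.0
t: 11.85
ee_pos: [522.3, 411.7, 143.6]
eef_rot: [3.14, -0.073, -0.001]
force: [0.2, -0.5, -0.2]
gripper_width: 0.549
grasp_force: 0.0
at [522.3 411.7 143.6] yaw -0.046 turn az -0.001 tilt [-0. -0.] shift units [ 0.  -0.1  3.2] t 11.8 w 0.55 F [ 0.2 -0.5 -0.2] gf 0.0
```

View pics/w7c.png

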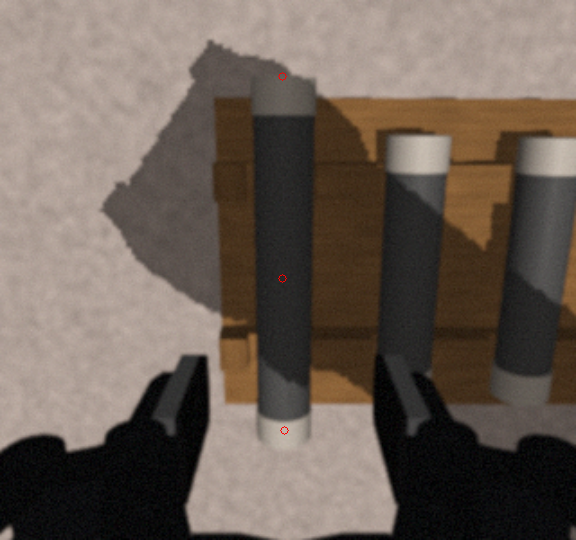

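```bash
python3 -m jog '[[0,0,0,0.02,-0.03,0.8,0.55],[0,0,0,0,0,0.8,0.55],[0,0,0,0,0,0.8,0.55],[0,0,0,0,0,0.5,0.55],[0,0,0,0,0,0.32,0.55]]';python3 -m jog '[[0,0,0,0,0,0,0.55],[0,0,0,0,0,0,0],[0,0,0,0,0,0,0],[0,0,0,0,0,0,0],[0,0,0,0,0,0,0]]';python3 -m jog '[[0,0,0,0,0,0,0],[0,0,0,0,0,-0.3,0],[0,0,0,0,0,-0.7,0],[0,0,0,0,0,-0.9,0],[0,0,0,0,0,-0.8,0]]'; python3 - <<'E'
from h import *
go([575.6,56,120],0.045)
E
```

```text
t: 12.4
ee_pos: [523.5, 412.7, 13.8]
eef_rot: [3.14, -0.075, -0.001]
force: [0.7, -0.9, 0.6]
gripper_width: 0.55
grasp_force: 0.0
t: 12.9
ee_pos: [523.9, 414.2, 16.2]
eef_rot: [-3.139, 0.073, -0.003]
force: [-0.1, -2.1, 8.2]
gripper_width: 0.307
grasp_force: 59.1
t: 13.4
ee_pos: [523.0, 413.8, 125.1]
eef_rot: [-3.14, 0.072, -0.001]
force: [-0.2, 0.4, -2.4]
gripper_width: 0.308
grasp_force: 59.4
at [523.  413.8 125.1] yaw -0.046 turn az -0.091 tilt [0. 0.] shift units [0.9 9.  0.1] t 13.4 w 0.31 F [-0.2  0.4 -2.4] gf 59.4
```

```bash
python3 -m jog '[[0,0,-0.045,0,0,0,0],[0,0,-0.046,0,0,0,0],[0,0,0,0.1,0.5,0,0],[0,0,0,0.1,0.9,0,0],[0,0,0,0.1,0.9,0,0]]';python3 -m jog '[[0,0,0,0.1,0.9,0,0],[0,0,0,0.1,0.9,0,0],[0,0,0,0.1,0.9,0,0],[0,0,0,0.1,0.9,0,0],[0,0,0,0.1,0.9,0,0]]';python3 -m jog '[[0,0,0,0.1,0.9,0,0],[0,0,0,0,0.9,0,0],[0,0,0,0,0.4,0,0],[0,0,0,0,0,0,0],[0,0,0,0,0,0,0]]'; python3 - <<'E'
from h import *
go([575.6,56,22],0.045)
E
```

```text
t: 13.9
ee_pos: [539.0, 321.0, 123.2]
eef_rot: [3.141, 0.071, 0.0]
force: [0.3, -0.4, -3.4]
gripper_width: 0.309
grasp_force: 59.6
t: 14.4
ee_pos: [567.2, 141.4, 123.4]
eef_rot: [3.141, 0.069, 0.001]
force: [0.2, 0.3, -3.1]
gripper_width: 0.307
grasp_force: 59.6
t: 14.9
ee_pos: [575.0, 55.9, 123.0]
eef_rot: [-3.14, -0.069, -0.001]
force: [-0.4, 0.5, -2.0]
gripper_width: 0.309
grasp_force: 59.6
at [575.   55.9 123. ] yaw 0.044 turn az -0.001 tilt [0. 0.] shift units [ 0.  -0.   2.5] t 14.9 w 0.31 F [-0.4  0.5 -2. ] gf 59.6
```

Well placed; lower to z≈26, settle, then finish slowly.

```bash
python3 -m jog '[[0,0,0,0,0,0.7,0],[0,0,0,0,0,0.8,0],[0,0,0,0,0,0.6,0],[0,0,0,0,0,0.32,0],[0,0,0,0,0,0,0]]';python3 -m jog '[[0,0,0,0,0,0,0],[0,0,0,0,0,0.05,0],[0,0,0,0,0,0.03,0],[0,0,0,0,0,0,0]]'; python3 - <<'E'
from h import *
go([575.6,56,20],0.045)
E
```

```text
t: 15.4
ee_pos: [574.3, 56.7, 24.7]
eef_rot: [-3.141, -0.072, 0.003]
force: [0.4, -0.8, -1.6]
gripper_width: 0.304
grasp_force: 59.5
t: 15.8
ee_pos: [575.6, 56.0, 23.2]
eef_rot: [-3.14, -0.07, -0.002]
force: [0.5, 0.8, -0.0]
gripper_width: 0.304
grasp_force: 59.8
at [575.6  56.   23.2] yaw 0.045 turn az -0.000 tilt [0. 0.] shift units [ 0.  -0.   0.1] t 15.8 w 0.3 F [ 0.5  0.8 -0. ] gf 59.8
```

```bash
python3 -m jog '[[0,0,0,0,0,0.05,0],[0,0,0,0,0,0,0],[0,0,0,0,0,0,0]]';python3 -m jog '[[0,0,0,0,0,0.05,0],[0,0,0,0,0,0,0],[0,0,0,0,0,0,0]]'
```

```text
t: 16.1
ee_pos: [575.9, 56.5, 22.1]
eef_rot: [-3.14, -0.072, -0.003]
force: [-5.9, 3.0, 24.6]
gripper_width: 0.306
grasp_force: 62.7
t: 16.4
ee_pos: [576.1, 56.7, 21.7]
eef_rot: [-3.14, -0.073, -0.004]
force: [-16.4, 2.4, 56.7]
gripper_width: 0.306
grasp_force: 66.3
```

```bash
python3 -m jog '[[0,0,0,0,0,-0.08,0.47],[0,0,0,0,0,0,0.47],[0,0,0,0,0,0,0.47],[0,0,0,0,0,-0.3,0.47],[0,0,0,0,0,-0.8,0.47]]';python3 -m jog '[[0,0,0,0,0,-1,0.8],[0,0,0,0,0,-1,0.8],[0,0,0,0,0,-1,0.8],[0,0,0,-0.25,0.9,-0.3,0.8],[0,0,0,-0.25,1,0,0.8]]';python3 -m jog '[[0,0,0,-0.25,1,0,0.8],[0,0,0,-0.25,1,0,0.8],[0,0,0,-0.25,1,0,0.8],[0,0,0,-0.25,1,0,0.8],[0,0,0,-0.25,1,0,0.8]]';python3 -m jog '[[0,0,0,-0.25,1,0,0.8],[0,0,0,-0.25,1,0,0.8],[0,0,0.14,0,0,0,0.8],[0,0,0,0,0,0,0.8],[0,0,0,0,0,0,0.8]]'; python3 - <<'E'
from h import *
go([571,-314,40],-0.12)
c=snap("wrist","w8")
cv2.imwrite("pics/w8c.png",cv2.resize(c["img"][0:300,60:460,::-1],None,fx=2,fy=2))
E
```

```text
t: 16.9
ee_pos: [573.6, 55.6, 64.6]
eef_rot: [3.14, 0.071, -0.007]
force: [-0.2, 0.5, 0.9]
gripper_width: 0.47
grasp_force: 0.0
t: 17.4
ee_pos: [559.2, -20.8, 200.7]
eef_rot: [-3.14, -0.074, -0.007]
force: [-0.0, -1.8, -0.3]
gripper_width: 0.805
grasp_force: 0.0
t: 17.9
ee_pos: [516.8, -224.7, 198.5]
eef_rot: [3.141, 0.07, 0.001]
force: [0.9, -0.8, -0.5]
gripper_width: 0.802
grasp_force: 0.0
t: 18.4
ee_pos: [501.4, -302.9, 198.0]
eef_rot: [-3.138, 0.142, -0.0]
force: [0.4, -0.7, -0.1]
gripper_width: 0.797
grasp_force: 0.0
at [ 501.4 -302.9  198. ] yaw -0.091 turn az 0.029 tilt [0. 0.] shift units [1.8 0.1 4. ] t 18.4 w 0.8 F [ 0.4 -0.7 -0.1] gf 0.0
```

View pics/w8c.png

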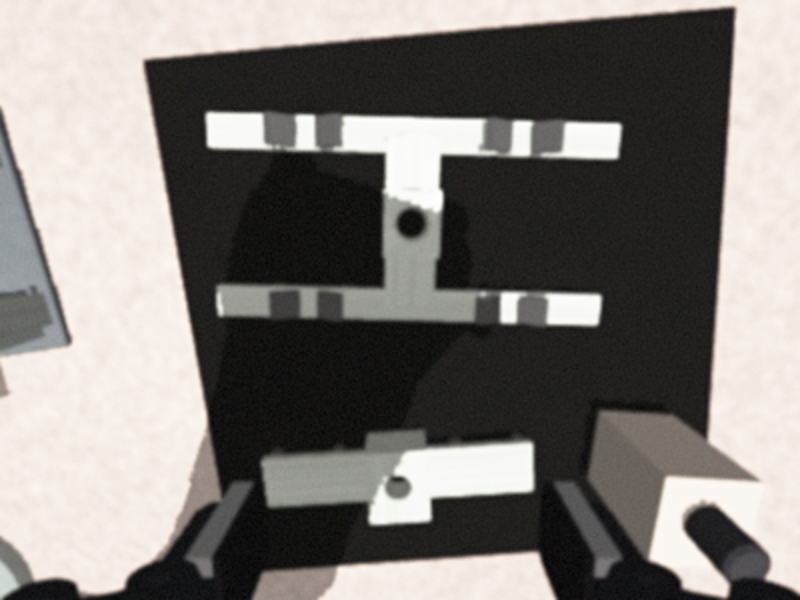

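```bash
python3 - <<'E'
from h import *
w1,w8=load("w1"),load("w8")
f=lambda u,v:(60+u/2,v/2)
print("bridge",tri((w1,(275,64)),(w8,f(411,222))),atz(w8,f(411,222),56))
print("bar",tri((w1,(259,176)),(w8,f(398,487))),atz(w8,f(398,487),38))
a,b=[atz(w8,f(*p),28) for p in((207,130),(620,140))]; print(a,b,b-a,(a+b)/2)
a,b=[atz(w8,f(*p),28) for p in((218,302),(601,309))]; print(a,b,b-a,(a+b)/2)
a,b=[atz(w8,f(*p),22) for p in((263,478),(533,468))]; print("bar",a,b,b-a)
go([571,-314,40],-0.113)
E
```

```text
bridge (array([ 570. , -314.2,   49.1]), [0.07010480289413142, 0.07010480289401526]) [ 570.1 -314.1   56. ]
bar (array([ 432.5, -295.3,   44.1]), [0.17613575155419958, 0.1761357515542904]) [ 429.7 -294.8   38. ]
[ 621.7 -219.7   28. ] [ 599.  -419.2   28. ] [ -22.7 -199.6    0. ] [ 610.4 -319.4   28. ]
[ 538.9 -210.3   28. ] [ 517. -410.   28.] [ -21.9 -199.7    0. ] [ 528.  -310.2   28. ]
bar [ 435.  -216.3   22. ] [ 427.  -372.9   22. ] [  -8.  -156.6    0. ]
at [ 501.5 -302.7  198. ] yaw -0.090 turn az 0.023 tilt [0. 0.] shift units [1.8 0.1 4. ] t 18.4 w 0.8 F [-1.  -0.1  0.2] gf 0.0
```

```bash
python3 -m jog '[[0,0,0.022,0,0.09,0,0.65],[0,0,0,0.6,0,0.5,0.65],[0,0,0,0.6,0,0.6,0.65],[0,0,0,0.53,0,0.6,0.65],[0,0,0,0,0,0.6,0.65]]';python3 -m jog '[[0,0,0,0,0,0,0.65],[0,0,0,0,0,0,0.65]]';  python3 - <<'E'
from h import *
go([570,-314.2,28],-0.112)
E
```

```text
t: 18.95
ee_pos: [572.1, -314.6, 104.5]
eef_rot: [-3.136, 0.18, -0.002]
force: [-0.3, -0.4, -0.6]
gripper_width: 0.645
grasp_force: 0.0
t: 19.15
ee_pos: [569.3, -315.5, 106.2]
eef_rot: [-3.136, 0.183, 0.001]
force: [-0.1, 0.5, 0.1]
gripper_width: 0.652
grasp_force: 0.0
at [ 569.3 -315.5  106.2] yaw -0.117 turn az -0.005 tilt [-0.  0.] shift units [ 0.  -0.   1.9] t 19.1 w 0.65 F [-0.1  0.5  0.1] gf 0.0
```

```bash
python3 -m jog '[[0,0,-0.004,0.02,-0.03,0.6,0.65],[0,0,0,0,0,0.6,0.65],[0,0,0,0,0,0.5,0.65],[0,0,0,0,0,0.25,0.65],[0,0,0,0,0,0,0.65]]';python3 -m jog '[[0,0,0,0,0,0,0],[0,0,0,0,0,0,0],[0,0,0,0,0,0,0],[0,0,0,0,0,0,0],[0,0,0,0,0,0,0]]';  python3 - <<'E'
from h import *
go([570,-314.2,28],-0.112)
E
python3 -m jog '[[0,0,0,0,0,-0.2,0],[0,0,0,0,0,-0.5,0],[0,0,0,0,0,-0.7,0],[0,0,0,0,0,0,0],[0,0,0,0,0,0,0]]';  python3 - <<'E'
from h import *
go([578.1,3,150],0.045)
E
```

```text
t: 19.65
ee_pos: [570.2, -314.5, 27.9]
eef_rot: [-3.136, 0.178, 0.001]
force: [0.5, -0.9, 0.2]
gripper_width: 0.65
grasp_force: 0.0
t: 20.15
ee_pos: [571.2, -314.8, 29.3]
eef_rot: [3.136, -0.178, 0.003]
force: [-1.3, 1.4, 9.2]
gripper_width: 0.296
grasp_force: 59.5
at [ 571.2 -314.8   29.3] yaw -0.113 turn az -0.001 tilt [ 0. -0.] shift units [-0. -0.  0.] t 20.1 w 0.3 F [-1.3  1.4  9.2] gf 59.5
t: 20.65
ee_pos: [570.5, -314.6, 84.3]
eef_rot: [3.136, -0.178, 0.001]
force: [-0.4, 1.0, -6.3]
gripper_width: 0.293
grasp_force: 59.9
at [ 570.5 -314.6   84.3] yaw -0.113 turn az -0.158 tilt [ 0. -0.] shift units [ 0.6 -7.9 -1.6] t 20.6 w 0.29 F [-0.4  1.  -6.3] gf 59.9
```

```bash
python3 -m jog '[[0,0,-0.08,0,0,-0.6,0],[0,0,-0.078,0,0,-0.8,0],[0,0,0,0.1,-0.5,0,0],[0,0,0,0.1,-0.9,0,0],[0,0,0,0.1,-0.9,0,0]]';python3 -m jog '[[0,0,0,0.1,-0.9,0,0],[0,0,0,0.1,-0.9,0,0],[0,0,0,0.1,-0.9,0,0],[0,0,0,0,-0.9,0,0],[0,0,0,0,-0.9,0,0]]';python3 -m jog '[[0,0,0,0,-0.6,0,0],[0,0,0,0,-0.3,0,0],[0,0,0,0,0,0,0],[0,0,0,0,0,0,0],[0,0,0,0,0,0,0]]';  python3 - <<'E'
from h import *
go([578.1,3,69],0.045)
c=snap("wrist","w9")
cv2.imwrite("pics/w9c.png",cv2.resize(c["img"][0:300,60:460,::-1],None,fx=2,fy=2))
E
```

```text
t: 21.15
ee_pos: [577.5, -221.2, 138.6]
eef_rot: [-3.14, -0.068, 0.002]
force: [1.2, 0.5, -5.0]
gripper_width: 0.296
grasp_force: 60.4
t: 21.65
ee_pos: [581.4, -40.2, 138.6]
eef_rot: [-3.141, -0.07, 0.003]
force: [1.1, -0.1, -4.4]
gripper_width: 0.295
grasp_force: 60.4
t: 22.15
ee_pos: [580.5, -7.2, 139.4]
eef_rot: [3.14, 0.068, -0.001]
force: [0.7, 0.2, -5.6]
gripper_width: 0.297
grasp_force: 60.4
at [580.5  -7.2 139.4] yaw 0.043 turn az -0.002 tilt [-0. -0.] shift units [-0.1 -0.3  1.8] t 22.1 w 0.3 F [ 0.7  0.2 -5.6] gf 60.4
```

View pics/w9c.png

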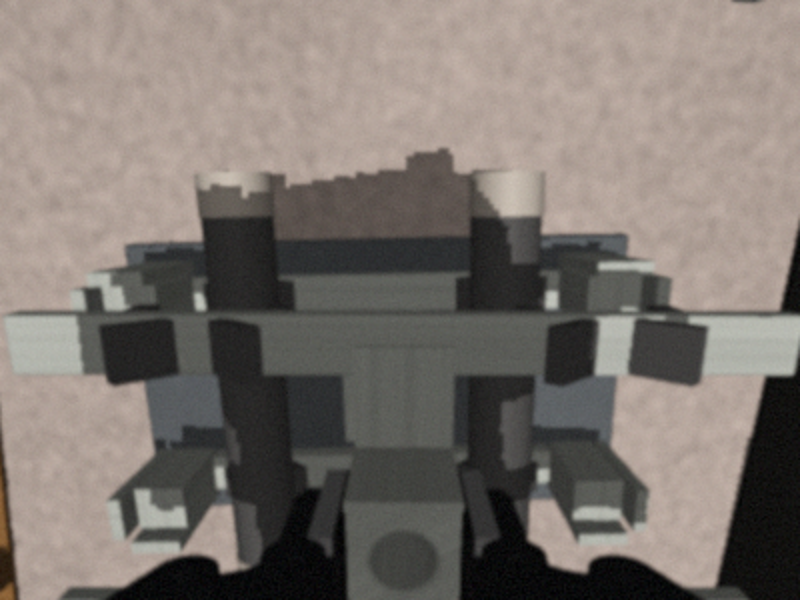

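```bash
python3 - <<'E'
from h import *
f9=lambda u,v:(60+u/2,v/2); f6=lambda u,v:(60+u/1.5,20+v/1.5)
def y(n,f,a,b,z):
    c=load(n); p,q=atz(c,f(*a),z),atz(c,f(*b),z); d=p-q; print(n,p,q,"yaw",-np.arctan2(d[0],d[1]), np.linalg.norm(d))
y("w9",f9,(128,246),(627,236),8); y("w6",f6,(45,175),(380,138),8)
y("w9",f9,(8,315),(800,312),139-29+14+14)
for a,b in [((235,172),(250,556)),((508,170),(508,530))]:
    c=load("w9"); p,q=atz(c,f9(*a),44),atz(c,f9(*b),36); print("tube",p,q,np.arctan2(*(p-q)[1::-1]))
E
```

```text
w9 [634.3 117.    8. ] [ 648.1 -105.6    8. ] yaw 0.061893382736096896 222.9386502076997
w6 [634.8 115.9   8. ] [ 647.4 -105.6    8. ] yaw 0.05676607671683485 221.888774437974
w9 [625.1  90.1 138. ] [ 634.1 -103.   138. ] yaw 0.046288479911721594 193.2301263308791
tube [665.5  58.4  44. ] [496.7  59.7  36. ] -0.007438346103509932
tube [670.6 -44.1  44. ] [515.4 -59.8  36. ] 0.10096068766528446
```

```bash
python3 -m jog '[[0,0,-0.011,-0.02,-0.25,0,0],[0,0,0,0,0,0.5,0],[0,0,0,0,0,0.5,0],[0,0,0,0,0,0.33,0],[0,0,0,0,0,0,0]]';python3 -m jog '[[0,0,0,0,0,0,0],[0,0,0,0,0,0,0]]'; python3 - <<'E'
from h import *
go([579.2,2.8,69],0.056)
c=snap("wrist","w10")
cv2.imwrite("pics/w10c.png",cv2.resize(c["img"][80:370,20:500,::-1],None,fx=1.66,fy=1.66,interpolation=cv2.INTER_CUBIC))
E
```

```text
t: 22.7
ee_pos: [578.4, 4.4, 85.0]
eef_rot: [-3.14, -0.088, 0.004]
force: [-0.7, 0.3, -4.9]
gripper_width: 0.295
grasp_force: 60.2
t: 22.9
ee_pos: [579.9, 4.3, 87.4]
eef_rot: [-3.14, -0.088, -0.002]
force: [0.6, 0.7, -4.7]
gripper_width: 0.295
grasp_force: 60.2
at [579.9   4.3  87.4] yaw 0.056 turn az -0.000 tilt [0. 0.] shift units [-0.   0.   0.5] t 22.9 w 0.3 F [ 0.6  0.7 -4.7] gf 60.2
```

View pics/w10c.png

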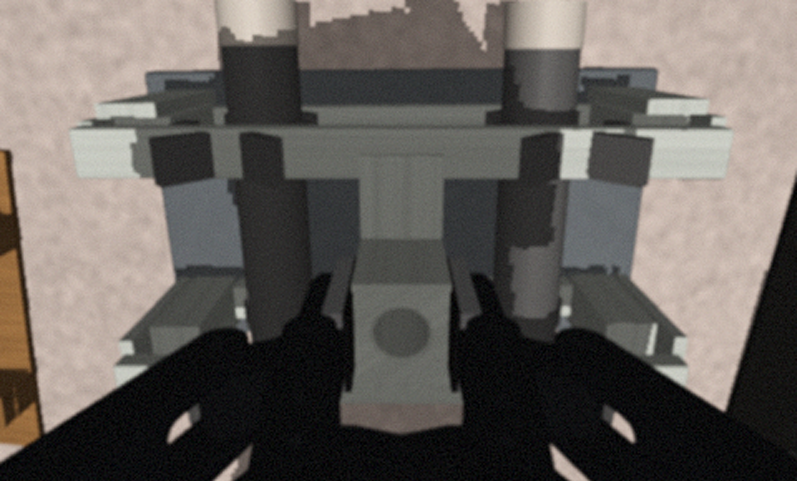

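```bash
python3 - <<'E'
from h import *
c=load("w10"); g=lambda u,v:(20+u/1.66,80+v/1.66)
print(atz(c,g(402,333),114), atz(c,g(73,130),87.4-29.3+14+14+0),atz(c,g(147,72),8),atz(c,g(657,69),8))
# far edge of rail top: bridge x=+50?; 
print(atz(c,g(401,129),86+14),atz(c,g(401,181),72))
E
```

```text
[578.1   2.8 114. ] [622.9 102.2  86.1] [635.1 117.5   8. ] [ 648.7 -105.2    8. ]
[630.7   6.  100. ] [608.9   4.8  72. ]
```

```bash
python3 -m jog '[[0,0,0,0,0,0.15,0],[0,0,0,0,0,0.1,0],[0,0,0,0,0,0.05,0],[0,0,0,0,0,0,0],[0,0,0,0,0,0,0]]';python3 -m jog '[[0,0,0,0,0,0.05,0],[0,0,0,0,0,0.05,0],[0,0,0,0,0,0,0]]';python3 -m jog '[[0,0,0,0,0,0.05,0],[0,0,0,0,0,0,0],[0,0,0,0,0,0,0]]'; python3 - <<'E'
from h import *
go([579.6,4.2,69],0.057)
E
```

```text
t: 23.45
ee_pos: [579.4, 4.2, 74.5]
eef_rot: [-3.14, -0.088, 0.0]
force: [0.0, 0.3, -4.3]
gripper_width: 0.291
grasp_force: 60.4
t: 23.75
ee_pos: [579.2, 4.2, 70.2]
eef_rot: [3.14, 0.088, -0.001]
force: [0.2, -1.2, -4.7]
gripper_width: 0.293
grasp_force: 60.4
t: 24.05
ee_pos: [579.4, 4.2, 69.3]
eef_rot: [3.14, 0.087, 0.001]
force: [-6.0, -0.6, 12.0]
gripper_width: 0.294
grasp_force: 62.8
at [579.4   4.2  69.3] yaw 0.056 turn az -0.001 tilt [ 0. -0.] shift units [0. 0. 0.] t 24.1 w 0.29 F [-6.  -0.6 12. ] gf 62.8
```

```bash
python3 -m jog '[[0,0,0,0,0,-0.03,0.6],[0,0,0,0,0,0,0.6],[0,0,0,0,0,0,0.6],[0,0,0,0,0,-0.3,0.6],[0,0,0,0,0,-0.7,0.6]]';python3 -m jog '[[0,0,0.05,0,0,-0.8,0.55],[0,0,0.051,0,0,-0.7,0.55],[0,0,0,0,0,0,0.55],[0,0,0,0,0,0,0.55]]'; python3 - <<'E'
from h import *
go([517,291,14],-0.045)
c=snap("wrist","w11")
E
python3 -m jog '[[0,0,0,-0.23,-0.6,0,0.55],[0,0,0,-0.23,-0.9,0,0.55],[0,0,0,-0.23,-0.9,0,0.55],[0,0,0,-0.23,-0.9,0,0.55],[0,0,0,-0.23,-0.9,0,0.55]]';python3 -m jog '[[0,0,0,-0.23,-0.9,0,0.55],[0,0,0,-0.23,-0.9,0,0.55],[0,0,0,-0.23,-0.9,0,0.55],[0,0,0,0,-0.2,0.5,0.55],[0,0,0,0,0,0.5,0.55]]'; python3 -m jog '[[0,0,0,0,0,0,0.55],[0,0,0,0,0,0,0.55]]'; python3 - <<'E'
from h import *
go([517,291,14],-0.045)
c=snap("wrist","w12")
# lateral check: white-cap/dark tube: dark run across the row of tube middle
g=cv2.cvtColor(c["img"],cv2.COLOR_RGB2HSV)
p=proj(c,[[517,291,44],[517+45,289,44]]);print(p)
for q in p: print([int(v) for v in c["img"][int(q[1]),int(q[0])-40:int(q[0])+44:3].astype(int)@[1,0,-1]])
E
```

```text
t: 24.55
ee_pos: [578.3, 4.2, 109.1]
eef_rot: [3.14, 0.088, -0.005]
force: [0.3, -0.5, 0.8]
gripper_width: 0.599
grasp_force: 0.0
t: 24.95
ee_pos: [579.6, 4.2, 170.7]
eef_rot: [-3.141, 0.07, -0.002]
force: [0.1, 0.2, -1.0]
gripper_width: 0.549
grasp_force: 0.0
at [579.6   4.2 170.7] yaw -0.045 turn az 0.000 tilt [0. 0.] shift units [-1.9 -7.1  3.9] t 24.9 w 0.55 F [ 0.1  0.2 -1. ] gf 0.0
t: 25.5
ee_pos: [540.0, 175.3, 168.8]
eef_rot: [3.14, -0.07, -0.002]
force: [-0.1, -0.7, 0.2]
gripper_width: 0.549
grasp_force: 0.0
t: 26.0
ee_pos: [517.7, 293.4, 128.5]
eef_rot: [-3.14, 0.066, 0.001]
force: [-0.3, 0.0, -0.1]
gripper_width: 0.554
grasp_force: 0.0
t: 26.2
ee_pos: [518.4, 290.8, 129.4]
eef_rot: [3.14, -0.071, -0.002]
force: [0.8, 0.3, 0.3]
gripper_width: 0.551
grasp_force: 0.0
at [518.4 290.8 129.4] yaw -0.045 turn az -0.000 tilt [-0. -0.] shift units [-0.  -0.   2.9] t 26.2 w 0.55 F [0.8 0.3 0.3] gf 0.0
[[259.8 203.1]
 [259.7 146.7]]
[41, 39, 44, 40, 43, 40, 42, 42, 38, 0, 7, -1, 5, -2, 1, 1, 4, 0, -1, 5, 39, 41, 46, 46, 45, 43, 44, 44]
[42, 42, 41, 44, 32, 40, 42, 41, 27, -1, 6, 3, 4, 1, -1, 3, 2, 3, -2, -1, 32, 45, 44, 44, 43, 40, 44, 41]
```

```bash
python3 -m jog '[[0,0,0,-0.03,0.02,0.7,0.55],[0,0,0,0,0,0.8,0.55],[0,0,0,0,0,0.7,0.55],[0,0,0,0,0,0.4,0.55],[0,0,0,0,0,0.26,0.55]]';python3 -m jog '[[0,0,0,0,0,0,0.55],[0,0,0,0,0,0,0],[0,0,0,0,0,0,0],[0,0,0,0,0,0,0],[0,0,0,0,0,0,0]]';python3 -m jog '[[0,0,0,0,0,0,0],[0,0,0,0,0,-0.3,0],[0,0,0,0,0,-0.8,0],[0,0,0,0,0,-1,0],[0,0,0,0,0,-1,0]]';python3 -m jog '[[0,0,-0.05,0,0,-0.9,0],[0,0,-0.051,0,0,0,0],[0,0,0,0,0,0,0]]'; python3 - <<'E'
from h import *
go([577,-49,170],0.056)
s=load("w11")
E
```

```text
t: 26.75
ee_pos: [517.6, 290.4, 14.9]
eef_rot: [3.141, -0.072, -0.0]
force: [0.3, -0.0, -0.3]
gripper_width: 0.549
grasp_force: 0.0
t: 27.25
ee_pos: [518.2, 290.9, 16.7]
eef_rot: [-3.14, 0.071, -0.003]
force: [-1.1, -0.9, 8.5]
gripper_width: 0.302
grasp_force: 58.8
t: 27.75
ee_pos: [517.2, 290.4, 141.8]
eef_rot: [-3.141, 0.071, -0.0]
force: [0.9, 0.4, -1.8]
gripper_width: 0.304
grasp_force: 59.2
t: 28.05
ee_pos: [517.8, 290.6, 177.3]
eef_rot: [-3.139, -0.089, -0.003]
force: [0.0, -0.1, -2.4]
gripper_width: 0.309
grasp_force: 59.2
at [517.8 290.6 177.3] yaw 0.057 turn az 0.001 tilt [0. 0.] shift units [1.  8.6 0.2] t 28.1 w 0.31 F [ 0.  -0.1 -2.4] gf 59.2
```

```bash
python3 -m jog '[[0,0,0,0.11,0.4,0,0],[0,0,0,0.11,0.8,0,0],[0,0,0,0.11,0.9,0,0],[0,0,0,0.11,0.9,0,0],[0,0,0,0.11,0.9,0,0]]';python3 -m jog '[[0,0,0,0.11,0.9,0,0],[0,0,0,0.11,0.9,0,0],[0,0,0,0.11,0.9,0,0],[0,0,0,0.11,0.9,0,0],[0,0,0,0.11,0.7,0,0]]';python3 -m jog '[[0,0,0,0,0.37,0.4,0],[0,0,0,0,0,0.8,0],[0,0,0,0,0,0.6,0],[0,0,0,0,0,0,0],[0,0,0,0,0,0,0]]'; python3 - <<'E'
from h import *
go([580.8,-48.8,67],0.056)
E
```

```text
t: 28.55
ee_pos: [547.8, 133.5, 174.8]
eef_rot: [3.14, 0.085, -0.002]
force: [0.6, 0.5, -1.0]
gripper_width: 0.302
grasp_force: 59.3
t: 29.05
ee_pos: [579.0, -37.9, 174.8]
eef_rot: [3.14, 0.082, -0.002]
force: [0.4, -0.1, -0.4]
gripper_width: 0.305
grasp_force: 59.3
t: 29.55
ee_pos: [580.2, -49.7, 103.5]
eef_rot: [3.14, 0.086, -0.002]
force: [0.3, 0.4, -1.3]
gripper_width: 0.304
grasp_force: 59.3
at [580.2 -49.7 103.5] yaw 0.055 turn az -0.001 tilt [-0. -0.] shift units [ 0.  -0.   0.9] t 29.6 w 0.3 F [ 0.3  0.4 -1.3] gf 59.3
```

```bash
python3 -m jog '[[0,0,0,0,-0.02,0.4,0],[0,0,0,0,0,0.3,0],[0,0,0,0,0,0.1,0],[0,0,0,0,0,0,0],[0,0,0,0,0,0,0]]';python3 -m jog '[[0,0,0,0,0,0.05,0],[0,0,0,0,0,0.05,0],[0,0,0,0,0,0,0]]';python3 -m jog '[[0,0,0,0,0,0.04,0],[0,0,0,0,0,0,0],[0,0,0,0,0,0,0]]'; python3 - <<'E'
from h import *
go([580.8,-48.8,67],0.056)
E
```

```text
t: 30.05
ee_pos: [580.7, -48.6, 71.9]
eef_rot: [3.14, 0.087, 0.001]
force: [0.1, -0.4, -0.9]
gripper_width: 0.305
grasp_force: 59.3
t: 30.35
ee_pos: [580.4, -48.5, 67.2]
eef_rot: [-3.14, -0.088, 0.0]
force: [-0.6, 0.3, -1.5]
gripper_width: 0.306
grasp_force: 59.2
t: 30.65
ee_pos: [580.6, -48.8, 66.6]
eef_rot: [3.14, 0.087, 0.001]
force: [-4.9, -0.9, 15.0]
gripper_width: 0.306
grasp_force: 61.1
at [580.6 -48.8  66.6] yaw 0.056 turn az -0.000 tilt [ 0. -0.] shift units [ 0.  0. -0.] t 30.6 w 0.31 F [-4.9 -0.9 15. ] gf 61.1
```

```bash
python3 -m jog '[[0,0,0,0,0,-0.02,0.47],[0,0,0,0,0,0,0.47],[0,0,0,0,0,0,0.47],[0,0,0,0,0,-0.3,0.47],[0,0,0,0,0,-0.7,0.47]]';python3 -m jog '[[0,0,0.05,0,0,-0.8,0.55],[0,0,0.051,0,0,-0.7,0.55],[0,0,0,-0.2,-0.6,0,0.55],[0,0,0,-0.2,-1,0,0.55],[0,0,0,-0.2,-1,0,0.55]]';python3 -m jog '[[0,0,0,-0.2,-1,0,0.55],[0,0,0,-0.2,-1,0,0.55],[0,0,0,-0.2,-1,0,0.55],[0,0,0,-0.2,-1,0,0.55],[0,0,0,-0.2,-1,0,0.55]]';python3 -m jog '[[0,0,0,-0.2,-1,0,0.55],[0,0,0,-0.14,-1,0,0.55],[0,0,0,0,-0.33,0.8,0.55],[0,0,0,0,0,0,0.55],[0,0,0,0,0,0,0.55]]'; python3 - <<'E'
from h import *
go([521,351.5,15],-0.045)
c=snap("wrist","w13")
p=proj(c,[[521,351.5,44],[521+35,350,44]]);print(p)
for q in p: print([int(v) for v in c["img"][int(q[1]),int(q[0])-40:int(q[0])+44:3].astype(int)@[1,0,-1]])
E
```

```text
t: 31.15
ee_pos: [579.3, -48.4, 105.8]
eef_rot: [-3.14, -0.088, 0.005]
force: [-0.5, 0.5, 0.5]
gripper_width: 0.463
grasp_force: 0.0
t: 31.65
ee_pos: [561.0, 57.3, 167.6]
eef_rot: [-3.141, 0.073, -0.002]
force: [0.3, 1.0, -1.1]
gripper_width: 0.547
grasp_force: 0.0
t: 32.15
ee_pos: [529.8, 259.8, 167.5]
eef_rot: [-3.14, 0.071, -0.001]
force: [0.3, 0.1, -0.0]
gripper_width: 0.546
grasp_force: 0.0
t: 32.65
ee_pos: [520.8, 351.3, 134.8]
eef_rot: [3.14, -0.071, -0.001]
force: [0.3, -0.9, 0.1]
gripper_width: 0.55
grasp_force: 0.0
at [520.8 351.3 134.8] yaw -0.045 turn az -0.000 tilt [-0. -0.] shift units [ 0. -0.  3.] t 32.6 w 0.55 F [ 0.3 -0.9  0.1] gf 0.0
[[259.8 199.2]
 [259.6 156.6]]
[43, 42, 42, 42, 45, 44, 44, 40, 25, 4, 4, -1, 6, 2, 3, -3, 1, 0, 1, 38, 35, 44, 45, 40, 42, 45, 38, 39]
[39, 38, 41, 40, 38, 40, 36, 38, 12, 1, 0, 1, 4, -3, 2, 3, 6, 1, -2, 19, 39, 39, 39, 38, 39, 39, 39, 43]
```

Centred on the tube; pick it and carry it to up_2 at (574.8, 57.0).

```bash
python3 -m jog '[[0,0,0,0,0,0.8,0.55],[0,0,0,0,0,0.8,0.55],[0,0,0,0,0,0.7,0.55],[0,0,0,0,0,0.4,0.55],[0,0,0,0,0,0.3,0.55]]';python3 -m jog '[[0,0,0,0,0,0,0.55],[0,0,0,0,0,0,0],[0,0,0,0,0,0,0],[0,0,0,0,0,0,0],[0,0,0,0,0,0,0]]';python3 -m jog '[[0,0,0,0,0,0,0],[0,0,0,0,0,-0.3,0],[0,0,0,0,0,-0.8,0],[0,0,0,0,0,-1,0],[0,0,0,0,0,-1,0]]';python3 -m jog '[[0,0,-0.05,0,0,-0.9,0],[0,0,-0.051,0,0,0,0],[0,0,0,0,0,0,0]]'; python3 - <<'E'
from h import *
go([574.8,57,170],0.056)
E
```

```text
t: 33.2
ee_pos: [521.6, 351.2, 14.6]
eef_rot: [-3.141, 0.073, -0.001]
force: [-0.6, 0.1, -0.3]
gripper_width: 0.549
grasp_force: 0.0
t: 33.7
ee_pos: [521.6, 352.2, 16.0]
eef_rot: [-3.14, 0.071, -0.003]
force: [-0.8, -1.7, 8.1]
gripper_width: 0.305
grasp_force: 58.7
t: 34.2
ee_pos: [520.6, 351.6, 140.8]
eef_rot: [-3.141, 0.071, 0.0]
force: [0.9, 1.7, -2.8]
gripper_width: 0.306
grasp_force: 59.3
t: 34.5
ee_pos: [521.2, 351.9, 176.5]
eef_rot: [-3.139, -0.089, -0.003]
force: [-0.5, -0.6, -2.8]
gripper_width: 0.299
grasp_force: 59.5
at [521.2 351.9 176.5] yaw 0.057 turn az 0.001 tilt [0. 0.] shift units [0.9 7.4 0.2] t 34.5 w 0.3 F [-0.5 -0.6 -2.8] gf 59.5
```

```bash
python3 -m jog '[[0,0,0,0.1,0.4,0,0],[0,0,0,0.1,0.8,0,0],[0,0,0,0.1,0.9,0,0],[0,0,0,0.1,0.9,0,0],[0,0,0,0.1,0.9,0,0]]';python3 -m jog '[[0,0,0,0.1,0.9,0,0],[0,0,0,0.1,0.9,0,0],[0,0,0,0.1,0.9,0,0],[0,0,0,0.1,0.6,0,0],[0,0,0,0,0.23,0,0]]';python3 -m jog '[[0,0,0,0,0,0.4,0],[0,0,0,0,0,0.8,0],[0,0,0,0,0,0.6,0],[0,0,0,0,0,0,0],[0,0,0,0,0,0,0]]'; python3 - <<'E'
from h import *
go([574.8,57,67],0.056)
E
```

```text
t: 35.0
ee_pos: [549.2, 194.8, 173.9]
eef_rot: [3.14, 0.085, -0.002]
force: [0.8, -0.7, -3.4]
gripper_width: 0.305
grasp_force: 59.5
t: 35.5
ee_pos: [573.2, 53.2, 174.0]
eef_rot: [3.139, 0.079, -0.002]
force: [-0.3, -0.5, -2.9]
gripper_width: 0.303
grasp_force: 59.5
t: 36.0
ee_pos: [573.1, 57.3, 102.7]
eef_rot: [-3.14, -0.087, 0.001]
force: [-0.1, -0.6, -1.5]
gripper_width: 0.306
grasp_force: 59.4
at [573.1  57.3 102.7] yaw 0.056 turn az -0.000 tilt [-0. -0.] shift units [0.  0.  0.9] t 36.0 w 0.31 F [-0.1 -0.6 -1.5] gf 59.4
```

```bash
python3 -m jog '[[0,0,0,0.03,0,0.4,0],[0,0,0,0,0,0.3,0],[0,0,0,0,0,0.1,0],[0,0,0,0,0,0,0],[0,0,0,0,0,0,0]]';python3 -m jog '[[0,0,0,0,0,0.05,0],[0,0,0,0,0,0.04,0],[0,0,0,0,0,0,0]]';python3 -m jog '[[0,0,0,0,0,0.04,0],[0,0,0,0,0,0,0],[0,0,0,0,0,0,0]]'; python3 - <<'E'
from h import *
go([574.8,57,67],0.056)
E
```

```text
t: 36.5
ee_pos: [574.7, 57.2, 70.7]
eef_rot: [-3.14, -0.087, -0.0]
force: [0.2, -0.1, -2.5]
gripper_width: 0.306
grasp_force: 59.4
t: 36.8
ee_pos: [574.5, 57.1, 66.9]
eef_rot: [-3.14, -0.087, 0.0]
force: [0.7, -0.5, -2.5]
gripper_width: 0.306
grasp_force: 59.4
t: 37.1
ee_pos: [574.8, 57.1, 65.9]
eef_rot: [3.14, 0.087, 0.001]
force: [-3.4, -0.9, 8.8]
gripper_width: 0.308
grasp_force: 60.8
at [574.8  57.1  65.9] yaw 0.056 turn az -0.000 tilt [ 0. -0.] shift units [-0.  0. -0.] t 37.1 w 0.31 F [-3.4 -0.9  8.8] gf 60.8
```

```bash
python3 -m jog '[[0,0,0,0,0,-0.02,0.47],[0,0,0,0,0,0,0.47],[0,0,0,0,0,0,0.47],[0,0,0,0,0,-0.3,0.47],[0,0,0,0,0,-0.7,0.47]]';python3 -m jog '[[0,0,0.056,0,0,-0.8,1],[0,0,0,0,0,-0.9,1],[0,0,0,0,0,-0.7,1],[0,0,0,-0.3,0.8,0,1],[0,0,0,-0.35,0.9,0,1]]';python3 -m jog '[[0,0,0,-0.35,0.9,0,1],[0,0,0,-0.35,0.9,0,1],[0,0,0,-0.35,0.9,0,1],[0,0,0,-0.35,0.9,0,1],[0,0,0,-0.35,0.9,0,1]]';python3 -m jog '[[0,0,0,-0.35,0.9,0,1],[0,0,0,-0.35,0.9,0,1],[0,0,0,0,0.9,0,1],[0,0,0,0,0,0,1],[0,0,0,0,0,0,1]]'; python3 - <<'E'
from h import *
go([430,-295,40],-0.05)
c=snap("wrist","w14")
cv2.imwrite("pics/w14c.png",cv2.resize(c["img"][0:300,60:460,::-1],None,fx=2,fy=2))
g=cv2.cvtColor(c["img"],cv2.COLOR_RGB2GRAY)
n,l,st,ce=cv2.connectedComponentsWithStats((g>90).astype(np.uint8))
for i in range(1,n):
    if st[i,4]>150: print(st[i],ce[i])
E
```

```text
t: 37.6
ee_pos: [573.5, 57.1, 105.5]
eef_rot: [3.14, 0.088, -0.005]
force: [0.1, 0.3, 0.2]
gripper_width: 0.468
grasp_force: 0.0
t: 38.1
ee_pos: [548.8, -10.5, 203.8]
eef_rot: [-3.141, -0.003, -0.004]
force: [1.3, -1.0, 0.2]
gripper_width: 1.0
grasp_force: 0.0
t: 38.6
ee_pos: [477.8, -192.2, 203.1]
eef_rot: [3.141, -0.0, 0.001]
force: [1.4, 0.4, -0.4]
gripper_width: 1.001
grasp_force: 0.0
t: 39.1
ee_pos: [450.3, -299.2, 202.6]
eef_rot: [-3.141, 0.002, -0.001]
force: [0.2, 0.2, -0.8]
gripper_width: 1.004
grasp_force: 0.0
at [ 450.3 -299.2  202.6] yaw -0.002 turn az 0.048 tilt [0. 0.] shift units [-0.5 -0.1  4.1] t 39.1 w 1.0 F [ 0.2  0.2 -0.8] gf 0.0
[    0     0   512   354 92627] [241.  187.4]
[ 186  173  141   45 4246] [256.9 193.6]
[416 361  40  23 641] [435.  374.2]
[ 72 362  34  22 467] [ 89.5 373.1]
```

View pics/w14c.png

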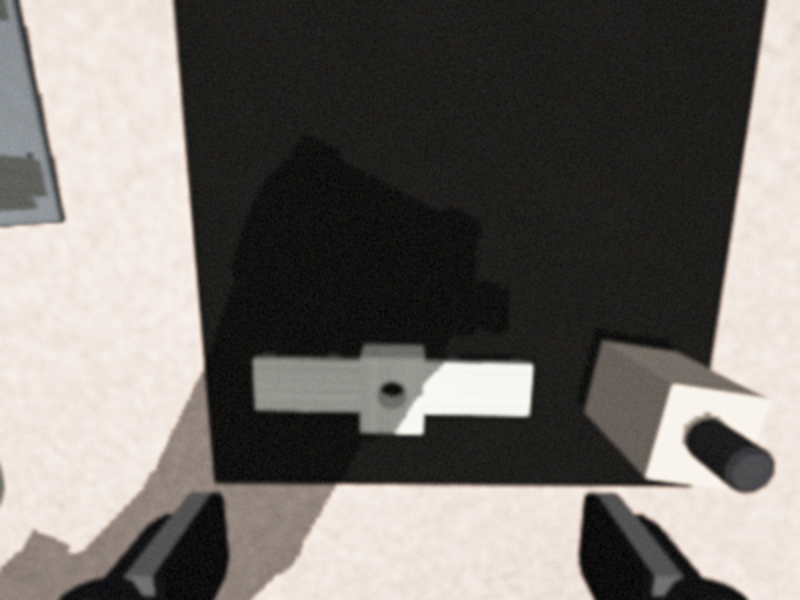

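```bash
python3 - <<'E'
from h import *
c=load("w14");w1=load("w1"); f=lambda u,v:(60+u/2,v/2)
print("hole",atz(c,f(391,392),38),"block mid",atz(c,f(393,390),38))
for z,P in((22,[(253,356),(533,363),(254,411),(531,416)]),):
    Q=[atz(c,f(*p),z) for p in P]; print(Q,"yaws",[np.arctan2(*(Q[i+1]-Q[i])[:2])-np.pi for i in(0,2)], sum(Q)/4)
print("pin top",atz(c,f(749,467),135),tri((w1,(390,198)),(c,f(749,467))))
w=load("w8");print("pin w8",atz(w,f(749,563),135))
E
```

```text
hole [ 431.7 -294.    38. ] block mid [ 432.8 -295.1   38. ]
[array([ 448. , -217.2,   22. ]), array([ 443.7, -372.9,   22. ]), array([ 415.9, -215.4,   22. ]), array([ 412.5, -373.6,   22. ])] yaws [np.float64(-6.255431368450465), np.float64(-6.26204352045198)] [ 430.  -294.8   22. ]
pin top [ 429.9 -432.9  135. ] (array([ 429.1, -434.2,  133. ]), [0.10792672626947993, 0.10792672626937821])
pin w8 [ 430.  -434.6  135. ]
```

```bash
python3 - <<'E'
from h import *
print(state()["q"].round(3))
go([431.6,-294.6,16],np.pi/2-0.025)
go([431.6,-294.6,16],-np.pi/2-0.025)
E
python3 -m jog '[[0,0,0.12,0,0,0,0.85],[0,0,0.12,0,0,0,0.85],[0,0,0,0,0,0,0.85]]'; python3 -c "
from h import *
print(state()['q'].round(3))
go([431.6,-294.6,16],np.pi/2-0.025)
go([431.6,-294.6,16],-np.pi/2-0.025)"
```

```text
[ 0.5  0.4 -0.1  1.9  0.   0.9 -1.1]
at [ 450.6 -298.3  202.5] yaw -0.000 turn az -1.546 tilt [0. 0.] shift units [ 0.1 -0.5  4.7] t 39.1 w 1.0 F [0.2 0.2 0. ] gf 0.0
at [ 450.6 -298.3  202.5] yaw -0.000 turn az 1.596 tilt [0. 0.] shift units [-0.1  0.5  4.7] t 39.1 w 1.0 F [0.2 0.2 0. ] gf 0.0
t: 39.45
ee_pos: [451.0, -297.6, 202.4]
eef_rot: [-3.119, 0.377, -0.0]
force: [0.3, -0.2, -0.4]
gripper_width: 0.854
grasp_force: 0.0
[ 0.5  0.4 -0.   1.9  0.   0.9 -1.3]
at [ 451.  -297.6  202.4] yaw -0.241 turn az -1.786 tilt [0. 0.] shift units [ 0.1 -0.5  4.7] t 39.5 w 0.85 F [ 0.3 -0.2 -0.4] gf 0.0
at [ 451.  -297.6  202.4] yaw -0.241 turn az 1.355 tilt [0. 0.] shift units [-0.1  0.5  4.7] t 39.5 w 0.85 F [ 0.3 -0.2 -0.4] gf 0.0
```

```bash
python3 -m jog '[[0,0,-0.149,0,0,0,0.85],[0,0,-0.149,0,0,0,0.85],[0,0,-0.149,0,0,0,0.85],[0,0,-0.149,0,0,0,0.85],[0,0,-0.149,0,0,0,0.85]]';python3 -m jog '[[0,0,-0.149,0,0,0,0.85],[0,0,-0.149,0,0,0,0.85],[0,0,-0.149,0,0,0,0.85],[0,0,-0.149,0,0,0,0.85],[0,0,-0.149,0,0,0,0.85]]';python3 -m jog '[[0,0,-0.149,0,0,0,0.85],[0,0,-0.148,0,0,0,0.85],[0,0,0,0.07,-0.5,0.5,0.85],[0,0,0,0,0,0.7,0.85],[0,0,0,0,0,0.8,0.85]]';python3 -m jog '[[0,0,0,0,0,0.6,0.85],[0,0,0,0,0,0,0.85],[0,0,0,0,0,0,0.85]]'; python3 -c "
from h import *
go([431.6,-294.6,15],np.pi/2-0.025)
c=snap('wrist','w15')
p=proj(c,[[431.6,-294.6,38],[431.6+21,-294.6,38],[431.6-21,-294.6,38],[433,-217,22]]);print(p)
"
```

```text
t: 39.95
ee_pos: [450.8, -297.9, 202.4]
eef_rot: [3.037, 0.802, 0.0]
force: [-0.3, -1.5, 1.3]
gripper_width: 0.851
grasp_force: 0.0
t: 40.45
ee_pos: [450.8, -298.1, 202.4]
eef_rot: [2.537, 1.852, 0.0]
force: [0.1, -0.0, 0.2]
gripper_width: 0.853
grasp_force: 0.0
t: 40.95
ee_pos: [430.9, -295.3, 122.3]
eef_rot: [2.241, 2.198, 0.001]
force: [0.3, 0.3, -0.5]
gripper_width: 0.847
grasp_force: 0.0
t: 41.25
ee_pos: [431.0, -295.0, 98.8]
eef_rot: [-2.244, -2.198, -0.0]
force: [0.0, -0.4, 0.5]
gripper_width: 0.853
grasp_force: 0.0
at [ 431.  -295.    98.8] yaw 1.550 turn az 0.004 tilt [0. 0.] shift units [0.  0.  2.1] t 41.2 w 0.85 F [ 0.  -0.4  0.5] gf 0.0
[[262.1 209.6]
 [291.2 209.1]
 [233.  210.2]
 [261.8  97.3]]
```

```bash
python3 -m jog '[[0,0,0,0.01,0.01,0.6,0.85],[0,0,0,0,0,0.7,0.85],[0,0,0,0,0,0.5,0.85],[0,0,0,0,0,0.25,0.85],[0,0,0,0,0,0,0.85]]';python3 -m jog '[[0,0,0,0,0,0,0.85],[0,0,0,0,0,0,0],[0,0,0,0,0,0,0],[0,0,0,0,0,0,0],[0,0,0,0,0,0,0]]'; python3 -c "
from h import *
go([431.6,-294.6,15],np.pi/2-0.025)"; python3 -m jog '[[0,0,0,0,0,0,0],[0,0,0,0,0,-0.2,0],[0,0,0,0,0,-0.5,0],[0,0,0,0,0,0,0],[0,0,0,0,0,0,0]]'; python3 -c "
from h import *
go([577.8,4.1,160],np.pi/2+0.056)"
```

```text
t: 41.8
ee_pos: [431.1, -295.1, 16.2]
eef_rot: [-2.247, -2.195, 0.0]
force: [0.7, -1.0, 0.6]
gripper_width: 0.845
grasp_force: 0.0
t: 42.3
ee_pos: [431.4, -295.5, 17.2]
eef_rot: [2.247, 2.194, 0.0]
force: [-2.3, 1.8, 14.4]
gripper_width: 0.475
grasp_force: 59.6
at [ 431.4 -295.5   17.2] yaw 1.547 turn az 0.001 tilt [ 0. -0.] shift units [0.  0.  0.1] t 42.3 w 0.47 F [-2.3  1.8 14.4] gf 59.6
t: 42.8
ee_pos: [431.1, -295.5, 44.5]
eef_rot: [2.248, 2.194, 0.0]
force: [-0.7, 0.2, -1.5]
gripper_width: 0.479
grasp_force: 62.0
at [ 431.1 -295.5   44.5] yaw 1.546 turn az -0.080 tilt [ 0. -0.] shift units [ 7.3  4.1 -2.9] t 42.8 w 0.48 F [-0.7  0.2 -1.5] gf 62.0
```

```bash
python3 - <<'E'
from h import *
def hole(n,X):
    c=load(n);p=proj(c,[X])[0];g=cv2.cvtColor(c["img"],cv2.COLOR_RGB2GRAY).astype(int)
    u,v=p.round().astype(int);w=g[v-14:v+15,u-14:u+15]
    t=(w.min()+np.percentile(w,60))/2
    n_,l,st,ce=cv2.connectedComponentsWithStats((w<t).astype(np.uint8))
    for i in range(1,n_):
        if st[i,4]>15: print(n,p,st[i],ce[i]+[u-14,v-14],atz(c,ce[i]+[u-14,v-14],X[2]))
    return w[::2,::2]
print(hole("w11",[578,4,96]))
E
python3 -m jog '[[0,0,0,0,0,-0.7,0],[0,0,0,0,0,-1,0],[0,0,-0.04,0,0,-1,0],[0,0,-0.04,0,0,-0.4,0],[0,0,0,0.4,0.2,0,0]]';python3 -m jog '[[0,0,0,0.8,0.45,0,0],[0,0,0,0.8,0.45,0,0],[0,0,0,0.8,0.45,0,0],[0,0,0,0.8,0.45,0,0],[0,0,0,0.8,0.45,0,0]]';python3 -m jog '[[0,0,0,0.8,0.45,0,0],[0,0,0,0.8,0.45,0,0],[0,0,0,0.8,0.45,0,0],[0,0,0,0.4,0.2,0,0],[0,0,0,0,0,0,0]]'; python3 -c "
from h import *
go([577.8,4.1,97],np.pi/2+0.056)"
```

```text
w11 [260.5 207.8] [  6   7  20  17 248] [262.  208.8] [577.2   2.8  96. ]
[[81 81 85 80 85 83 85 85 81 85 87 85 90 91 90]
 [81 81 89 87 85 81 86 84 82 82 86 84 86 89 89]
 [84 80 82 84 79 84 77 74 76 79 87 86 90 91 87]
 [84 80 77 82 80 72 71 73 71 71 73 74 87 86 88]
 [85 82 85 83 68 56 66 62 63 62 63 63 77 82 87]
 [80 79 76 71 57 60 64 56 62 61 57 56 60 81 89]
 [81 84 82 67 59 62 62 62 62 54 56 59 57 73 83]
 [84 85 79 66 58 62 59 67 55 55 58 59 50 74 81]
 [84 84 84 69 61 54 58 58 64 50 53 59 61 72 81]
 [82 84 84 78 66 55 57 66 60 65 58 61 58 79 85]
 [83 84 96 86 72 58 56 59 57 60 56 61 72 84 83]
 [80 88 87 90 81 78 66 62 63 53 65 74 80 86 88]
 [85 84 86 83 88 88 83 82 74 80 85 82 79 86 86]
 [85 83 86 87 85 82 82 86 82 81 87 81 83 83 86]
 [79 84 91 84 81 76 84 82 83 81 84 83 78 83 85]]
t: 43.3
ee_pos: [438.0, -280.9, 169.9]
eef_rot: [2.158, 2.278, -0.001]
force: [0.5, -0.0, -2.0]
gripper_width: 0.479
grasp_force: 62.0
t: 43.8
ee_pos: [519.1, -112.6, 167.5]
eef_rot: [-2.158, -2.282, 0.001]
force: [0.5, -1.2, -1.6]
gripper_width: 0.479
grasp_force: 62.0
t: 44.3
ee_pos: [575.0, 4.5, 167.3]
eef_rot: [-2.153, -2.286, -0.001]
force: [-0.4, 0.4, -0.8]
gripper_width: 0.476
grasp_force: 61.9
at [575.    4.5 167.3] yaw 1.631 turn az 0.004 tilt [-0.  0.] shift units [-0.   0.1  1.8] t 44.3 w 0.48 F [-0.4  0.4 -0.8] gf 61.9
```

```bash
python3 -m jog '[[0,0,0.004,-0.01,0.065,0,0],[0,0,0,0,0,0.5,0],[0,0,0,0,0,0.5,0],[0,0,0,0,0,0.25,0],[0,0,0,0,0,0,0]]';python3 -m jog '[[0,0,0,0,0,0,0],[0,0,0,0,0,0,0]]'; python3 - <<'E'
from h import *
go([577.6,4.2,99],np.pi/2+0.056)
c=snap("wrist","w16"); d=snap("side","s16")
a=cv2.resize(c["img"][60:360,80:440,::-1],(480,400)); b=cv2.resize(d["img"][150:270,210:310,::-1],(320,400),interpolation=cv2.INTER_CUBIC)
cv2.imwrite("pics/w16c.png",np.hstack([a,b]))
E
```

```text
t: 44.8
ee_pos: [576.4, 0.1, 116.9]
eef_rot: [-2.163, -2.276, 0.003]
force: [-0.1, -0.1, -2.0]
gripper_width: 0.477
grasp_force: 61.9
t: 45.0
ee_pos: [577.7, 0.9, 118.9]
eef_rot: [2.163, 2.277, 0.001]
force: [-0.2, -0.1, -0.7]
gripper_width: 0.48
grasp_force: 61.9
at [577.7   0.9 118.9] yaw 1.622 turn az -0.004 tilt [ 0. -0.] shift units [0.1 0.  0.5] t 45.0 w 0.48 F [-0.2 -0.1 -0.7] gf 61.9
```

View pics/w16c.png

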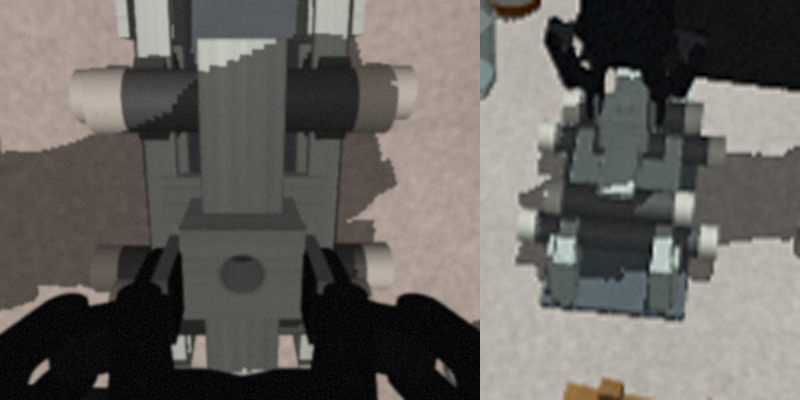

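```bash
python3 - <<'E'
from h import *
print(atz(load("w16"),(261.5,266.3),139.7))
E
python3 -m jog '[[0,0,-0.004,0.08,0,0,0],[0,0,0,0,0,0.1,0],[0,0,0,0,0,0.1,0],[0,0,0,0,0,0,0],[0,0,0,0,0,0,0]]'; python3 -c "
from h import *
go([577.6,4.2,99],np.pi/2+0.056)"
```

```text
[577.7   1.8 139.7]
t: 45.6
ee_pos: [577.0, 4.3, 109.9]
eef_rot: [-2.158, -2.282, 0.0]
force: [0.1, 0.8, -2.1]
gripper_width: 0.478
grasp_force: 61.9
at [577.    4.3 109.9] yaw 1.627 turn az -0.000 tilt [-0.  0.] shift units [-0.   0.   0.3] t 45.6 w 0.48 F [ 0.1  0.8 -2.1] gf 61.9
```

```bash
python3 -m jog '[[0,0,0,-0.02,0.015,0,0],[0,0,0,0,0,0.05,0],[0,0,0,0,0,0.05,0],[0,0,0,0,0,0,0]]'; python3 -m jog '[[0,0,0,0,0,0.05,0],[0,0,0,0,0,0,0],[0,0,0,0,0,0,0]]'; python3 -c "
from h import *
go([577.6,3.6,99],np.pi/2+0.056)"
```

```text
t: 46.0
ee_pos: [577.6, 3.5, 105.8]
eef_rot: [-2.158, -2.283, 0.0]
force: [0.4, 0.8, -1.9]
gripper_width: 0.473
grasp_force: 61.9
t: 46.3
ee_pos: [577.7, 3.6, 104.1]
eef_rot: [-2.158, -2.283, -0.0]
force: [0.3, -0.3, -1.1]
gripper_width: 0.479
grasp_force: 61.9
at [577.7   3.6 104.1] yaw 1.627 turn az 0.000 tilt [-0.  0.] shift units [ 0.  -0.   0.1] t 46.3 w 0.48 F [ 0.3 -0.3 -1.1] gf 61.9
```

No side or vertical force 5 mm into the collar: it is engaged. Continue down.

```bash
python3 -m jog '[[0,0,0,0,0,0.05,0],[0,0,0,0,0,0.04,0],[0,0,0,0,0,0,0]]'; python3 -m jog '[[0,0,0,0,0,0.04,0],[0,0,0,0,0,0,0],[0,0,0,0,0,0,0]]'; python3 -c "
from h import *
go([577.6,3.6,99],np.pi/2+0.056)"
```

```text
t: 46.6
ee_pos: [577.6, 3.5, 100.2]
eef_rot: [-2.158, -2.283, 0.0]
force: [-0.4, 0.0, -2.8]
gripper_width: 0.477
grasp_force: 61.9
t: 46.9
ee_pos: [577.8, 3.5, 99.2]
eef_rot: [2.158, 2.282, 0.0]
force: [-1.9, -0.5, 5.7]
gripper_width: 0.477
grasp_force: 62.7
at [577.8   3.5  99.2] yaw 1.627 turn az -0.000 tilt [ 0. -0.] shift units [ 0. -0.  0.] t 46.9 w 0.48 F [-1.9 -0.5  5.7] gf 62.7
```

```bash
python3 -m jog '[[0,0,0,0,0,-0.02,0.8],[0,0,0,0,0,0,0.8],[0,0,0,0,0,0,0.8],[0,0,0,0,0,-0.3,0.8],[0,0,0,0,0,-0.7,0.8]]';python3 -m jog '[[0,0,0,0,0,-0.8,0.8],[0,0,0,0,0,-0.8,0.8],[0,0,0,0,0,0,0.8],[0,0,0,0,0,0,0.8]]'; python3 - <<'E'
from h import *
go([429.7,-433.8,200],0)
c=snap("wrist","w17"); g=cv2.cvtColor(c["img"],cv2.COLOR_RGB2GRAY).astype(int)
p=proj(c,[[577.8,4.2,120]])[0];u,v=p.round().astype(int);w=g[v-24:v+25,u-24:u+25]
print(p);print(w[::3,::3])
E
python3 -m jog '[[0,0,0.149,0,0,0,0.8],[0,0,0.149,0,0,0,0.8],[0,0,0.149,0,0,0,0.8],[0,0,0.149,0,0,0,0.8],[0,0,0.149,0,0,0,0.8]]';python3 -m jog '[[0,0,0.149,0,0,0,0.8],[0,0,0.149,0,0,0,0.8],[0,0,0.149,0,0,0,0.8],[0,0,0.149,0,0,0,0.8],[0,0,0.149,0,0,0,0.8]]'; python3 -m jog '[[0,0,0.137,0,0,0,0.8],[0,0,0,0,0,0,0.8],[0,0,0,0,0,0,0.8]]'; python3 - <<'E'
from h import *
print(state()["q"].round(2))
go([410,-433.8,210],0)
E
```

```text
t: 47.4
ee_pos: [576.7, 3.5, 139.2]
eef_rot: [-2.156, -2.281, 0.003]
force: [-0.6, -0.0, 0.2]
gripper_width: 0.803
grasp_force: 0.0
t: 47.8
ee_pos: [578.0, 3.4, 204.8]
eef_rot: [2.158, 2.282, 0.002]
force: [-0.0, -0.5, -0.7]
gripper_width: 0.802
grasp_force: 0.0
at [578.    3.4 204.8] yaw 1.627 turn az 1.627 tilt [ 0. -0.] shift units [-3.7 10.9  0.1] t 47.8 w 0.8 F [-0.  -0.5 -0.7] gf 0.0
[261.1 199.4]
[[57 53 54 61 58 57 63 53 57 57 59 59 52 58 56 51 60]
 [66 60 65 61 58 59 65 61 63 66 64 61 62 61 60 60 67]
 [72 74 78 77 76 79 78 78 74 73 74 79 73 81 74 81 74]
 [75 77 82 78 84 76 79 78 80 78 80 79 77 79 74 78 76]
 [79 81 82 78 82 78 80 74 80 82 77 76 83 78 81 81 75]
 [77 76 75 80 80 85 78 60 58 70 77 80 79 80 82 74 77]
 [76 77 71 73 74 67 56 55 52 58 58 73 79 78 78 80 74]
 [79 72 72 74 76 55 51 54 51 52 50 64 78 77 78 78 75]
 [75 77 73 78 78 59 50 51 54 51 50 61 79 74 75 79 79]
 [78 81 80 77 72 61 49 60 51 53 50 70 78 78 78 73 83]
 [80 76 81 78 79 74 58 55 53 56 63 81 80 77 79 76 79]
 [79 81 72 78 80 82 78 78 73 76 81 76 71 85 83 82 76]
 [79 78 77 74 82 80 80 78 82 75 76 82 84 77 83 82 78]
 [80 83 79 79 79 78 83 79 76 77 79 84 79 77 80 79 80]
 [77 76 73 77 80 77 75 77 75 82 74 77 80 76 76 81 78]
 [43 40 51 75 75 82 84 78 77 73 79 75 75 77 43 36 44]
 [35 43 50 77 74 81 80 78 81 77 76 76 79 73 39 35 32]]
t: 48.35
ee_pos: [577.2, 3.5, 202.8]
eef_rot: [-2.845, -1.332, 0.003]
force: [-0.1, 0.7, -0.1]
gripper_width: 0.801
grasp_force: 0.0
t: 48.85
ee_pos: [577.2, 3.5, 202.8]
eef_rot: [3.135, 0.205, -0.003]
force: [0.2, -0.2, 0.8]
gripper_width: 0.801
grasp_force: 0.0
t: 49.15
ee_pos: [577.4, 3.7, 203.1]
eef_rot: [3.141, 0.007, -0.002]
force: [0.8, 0.2, -0.1]
gripper_width: 0.8
grasp_force: 0.0
[-0.   0.5 -0.1  1.8  0.1  0.9 -1.7]
at [577.4   3.7 203.1] yaw 0.004 turn az 0.004 tilt [-0. -0.] shift units [-4.2 10.9 -0.2] t 49.1 w 0.8 F [ 0.8  0.2 -0.1] gf 0.0
```

```bash
python3 -m jog '[[0,0,0.004,-0.2,0.6,0,0.6],[0,0,0,-0.36,0.92,0,0.6],[0,0,0,-0.36,0.92,0,0.6],[0,0,0,-0.36,0.92,0,0.6],[0,0,0,-0.36,0.92,0,0.6]]';python3 -m jog '[[0,0,0,-0.36,0.92,0,0.6],[0,0,0,-0.36,0.92,0,0.6],[0,0,0,-0.36,0.92,0,0.6],[0,0,0,-0.36,0.92,0,0.6],[0,0,0,-0.36,0.92,0,0.6]]'; python3 -m jog '[[0,0,0,-0.36,0.92,0,0.6],[0,0,0,-0.36,0.92,0,0.6],[0,0,0,0,0.2,0,0.6],[0,0,0,0,0,0,0.6],[0,0,0,0,0,0,0.6]]'; python3 - <<'E'
from h import *
go([410,-433.8,210],0)
c=snap("wrist","w18"); g=cv2.cvtColor(c["img"],cv2.COLOR_RGB2GRAY).astype(int)
p=proj(c,[[429.7,-433.8,135],[429.7,-433.8,99]]);print(p)
u,v=p[0].round().astype(int);w=g[v-32:v+33,u-32:u+33]; print(w[::3,::3])
E
```

```text
t: 49.65
ee_pos: [510.6, -168.8, 203.5]
eef_rot: [-3.141, 0.0, 0.001]
force: [1.4, 0.7, 0.3]
gripper_width: 0.599
grasp_force: 0.0
t: 50.15
ee_pos: [437.7, -352.5, 203.5]
eef_rot: [-3.141, 0.0, 0.0]
force: [0.3, 0.2, -0.2]
gripper_width: 0.6
grasp_force: 0.0
t: 50.65
ee_pos: [410.0, -431.5, 203.4]
eef_rot: [-3.141, 0.003, 0.0]
force: [0.1, 0.2, 0.4]
gripper_width: 0.597
grasp_force: 0.0
at [ 410.  -431.5  203.4] yaw -0.002 turn az -0.002 tilt [-0.  0.] shift units [-0.   0.1 -0.2] t 50.6 w 0.6 F [0.1 0.2 0.4] gf 0.0
[[263.1 182.7]
 [262.9 172.5]]
[[ 18  12  14  94 133 132 131 126 134 135 134 134 134 130 131 128 124 121
  114 105  91  28]
 [ 11  12  13 113 132 131 129 135 134 139 134 130 135 128 133 130 129 134
  133 135 136  53]
 [ 21  16  11 125 129 138 129 134 136 133 132 136 131 130 135 133 131 137
  132 130 129  30]
 [ 16   2  27 126 132 132 130 136 129 135 134 131 134 129 130 130 137 133
  133 129 128  13]
 [  3  19  34 136 132 129 133 130 133 119  99  90 112 129 137 133 133 131
  131 135 113  20]
 [ 17  16  48 134 134 130 130 134  92  30  21  22  12  58 128 126 132 129
  135 13
[... 799 characters left out ...]
3  36  32  32  89 134 138 134
  128  23  20  23]
 [  9  42  79 101 111 122 129 134 128  98  58  53  68 110 127 131 131 129
  113  21  15  25]
 [ 19  13  15   8  13  23  31  46  64  86 102 115 127 126 131 133 127 134
   85  24  26  25]
 [  8  12  15  10  19  27  24  18  26  23  21  22  26  37  51  71  87 112
   56  25  27  21]
 [ 19  19  14  20  27  24  24  29  26  22  24  25  21  19  28  30  27  28
   28  20  29  28]
 [ 12  13  14  33  22  24  30  22  27  18  18  30  23  23  24  25  25  25
   24  25  22  21]
 [ 44  47  53  53  50  53  45  47  48  41  42  40  40  39  42  39  34  30
   32  27  28  28]
 [204 213 210 211 213 209 198 202 211 212 213 217 214 202 204 206 205 208
  209 209 206 205]]
```

```bash
python3 -m jog '[[0,0,0,0.5,0.06,0,0.6],[0,0,0,0,0,0.6,0.6],[0,0,0,0,0,0.6,0.6],[0,0,0,0,0,0,0.6],[0,0,0,0,0,0,0.6]]'; python3 -c "
from h import *
go([429.7,-433.8,106],0)"
```

```text
t: 51.2
ee_pos: [430.1, -434.3, 156.2]
eef_rot: [-3.141, 0.004, 0.0]
force: [-0.5, -0.7, 0.4]
gripper_width: 0.597
grasp_force: 0.0
at [ 430.1 -434.3  156.2] yaw -0.003 turn az -0.003 tilt [-0.  0.] shift units [-0.  -0.   1.2] t 51.2 w 0.6 F [-0.5 -0.7  0.4] gf 0.0
```

```bash
python3 -m jog '[[0,0,0,-0.01,-0.01,0.5,0.6],[0,0,0,0,0,0.5,0.6],[0,0,0,0,0,0.25,0.6],[0,0,0,0,0,0,0.6],[0,0,0,0,0,0,0.6]]';python3 -m jog '[[0,0,0,0,0,0,0],[0,0,0,0,0,0,0],[0,0,0,0,0,0,0],[0,0,0,0,0,0,0],[0,0,0,0,0,0,0]]'; python3 -c "
from h import *
go([429.7,-433.8,106],0)"; python3 -m jog '[[0,0,0,0,0,-0.2,0],[0,0,0,0,0,-0.4,0],[0,0,0,0,0,-0.6,0],[0,0,0,0,0,-0.8,0],[0,0,0,0,0,-0.8,0]]';python3 -m jog '[[0,0,0,0,0,-0.7,0],[0,0,0,0,0,-0.2,0],[0,0,0,0,0,0,0]]'; python3 -c "
from h import *
go([577.8,4.2,230],0)
print(state()['q'].round(2))"
```

```text
t: 51.7
ee_pos: [429.6, -435.0, 106.8]
eef_rot: [3.141, -0.006, 0.001]
force: [0.3, -0.2, 0.5]
gripper_width: 0.599
grasp_force: 0.0
t: 52.2
ee_pos: [429.5, -435.0, 106.7]
eef_rot: [3.141, -0.007, 0.001]
force: [-0.8, 2.1, 8.4]
gripper_width: 0.21
grasp_force: 58.3
at [ 429.5 -435.   106.7] yaw -0.004 turn az -0.004 tilt [ 0. -0.] shift units [ 0. -0.  0.] t 52.2 w 0.21 F [-0.8  2.1  8.4] gf 58.3
t: 52.7
ee_pos: [428.9, -434.6, 219.4]
eef_rot: [-3.141, 0.007, 0.0]
force: [-0.2, -0.3, -0.8]
gripper_width: 0.212
grasp_force: 58.6
t: 53.0
ee_pos: [429.4, -435.0, 255.1]
eef_rot: [3.14, -0.007, 0.003]
force: [1.1, -0.7, -1.7]
gripper_width: 0.215
grasp_force: 58.6
at [ 429.4 -435.   255.1] yaw -0.004 turn az -0.004 tilt [ 0. -0.] shift units [  3.7 -11.    0.6] t 53.0 w 0.22 F [ 1.1 -0.7 -1.7] gf 58.6
[ 0.7  0.5 -0.   1.6  0.   1.1 -0.9]
```

```bash
python3 -m jog '[[0,0,0,0.15,-0.4,0,0],[0,0,0,0.3,-0.9,0,0],[0,0,0,0.3,-0.9,0,0],[0,0,0,0.3,-0.9,0,0],[0,0,0,0.3,-0.9,0,0]]';python3 -m jog '[[0,0,0,0.3,-0.9,0,0],[0,0,0,0.3,-0.9,0,0],[0,0,0,0.3,-0.9,0,0],[0,0,0,0.3,-0.9,0,0],[0,0,0,0.3,-0.9,0,0]]'; python3 -m jog '[[0,0,0,0.3,-0.9,0,0],[0,0,0,0.3,-0.9,0,0],[0,0,0,0.25,-0.7,0,0],[0,0,0,0,0,0,0],[0,0,0,0,0,0,0]]';python3 -m jog '[[0,0,0,0,0,0,0],[0,0,0,0,0,0,0]]'; python3 -c "
from h import *
go([577.8,4.3,205],0)"
```

```text
t: 53.5
ee_pos: [483.7, -272.3, 252.5]
eef_rot: [-3.14, 0.006, 0.003]
force: [0.7, -0.9, -1.4]
gripper_width: 0.213
grasp_force: 58.7
t: 54.0
ee_pos: [544.2, -92.7, 252.5]
eef_rot: [-3.141, 0.006, 0.003]
force: [0.3, -0.7, -0.7]
gripper_width: 0.209
grasp_force: 58.7
t: 54.5
ee_pos: [578.3, 5.6, 252.5]
eef_rot: [3.142, -0.004, -0.003]
force: [-0.4, 0.6, -0.3]
gripper_width: 0.217
grasp_force: 58.7
t: 54.7
ee_pos: [578.6, 3.8, 253.4]
eef_rot: [3.141, -0.009, -0.001]
force: [0.1, -0.5, -0.3]
gripper_width: 0.216
grasp_force: 58.7
at [578.6   3.8 253.4] yaw -0.006 turn az -0.006 tilt [-0. -0.] shift units [-0.  -0.   1.2] t 54.7 w 0.22 F [ 0.1 -0.5 -0.3] gf 58.7
```

```bash
python3 -m jog '[[0,0,0,-0.02,-0.01,0.3,0],[0,0,0,0,0,0.4,0],[0,0,0,0,0,0.2,0],[0,0,0,0,0,0,0],[0,0,0,0,0,0,0]]'; python3 -c "
from h import *
go([577.8,4.3,212],0)"
```

```text
t: 55.2
ee_pos: [578.3, 5.0, 217.8]
eef_rot: [-3.142, 0.007, 0.0]
force: [-0.4, 0.1, -1.0]
gripper_width: 0.213
grasp_force: 58.7
at [578.3   5.  217.8] yaw -0.004 turn az -0.004 tilt [-0.  0.] shift units [-0.   0.   0.1] t 55.2 w 0.21 F [-0.4  0.1 -1. ] gf 58.7
```

```bash
python3 -m jog '[[0,0,0,-0.01,0.01,0.1,0],[0,0,0,0,0,0.1,0],[0,0,0,0,0,0.1,0],[0,0,0,0,0,0,0]]';python3 -m jog '[[0,0,0,0,0,0.15,0],[0,0,0,0,0,0.15,0],[0,0,0,0,0,0,0],[0,0,0,0,0,0,0]]'; python3 -c "
from h import *
go([577.8,4.3,127.7],0)"
```

```text
t: 55.6
ee_pos: [577.7, 4.7, 205.2]
eef_rot: [-3.142, 0.007, 0.001]
force: [0.2, 0.7, -1.3]
gripper_width: 0.216
grasp_force: 58.7
t: 56.0
ee_pos: [577.7, 4.7, 193.5]
eef_rot: [-3.142, 0.007, 0.001]
force: [-0.0, -0.4, -0.7]
gripper_width: 0.213
grasp_force: 58.7
at [577.7   4.7 193.5] yaw -0.004 turn az -0.004 tilt [-0.  0.] shift units [0.  0.  1.6] t 56.0 w 0.21 F [-0.  -0.4 -0.7] gf 58.7
```

```bash
python3 -m jog '[[0,0,0,0,0,0.15,0],[0,0,0,0,0,0.15,0],[0,0,0,0,0,0.15,0],[0,0,0,0,0,0,0]]'; python3 -m jog '[[0,0,0,0,0,0.15,0],[0,0,0,0,0,0.15,0],[0,0,0,0,0,0.1,0],[0,0,0,0,0,0,0]]';python3 -c "
from h import *
go([577.8,4.3,127.7],0)"
```

```text
t: 56.4
ee_pos: [577.4, 4.7, 174.7]
eef_rot: [3.142, -0.006, -0.002]
force: [0.4, 0.8, -1.8]
gripper_width: 0.214
grasp_force: 58.7
t: 56.8
ee_pos: [577.6, 4.7, 159.0]
eef_rot: [-3.142, 0.007, 0.001]
force: [-0.5, -0.4, -0.9]
gripper_width: 0.213
grasp_force: 58.7
at [577.6   4.7 159. ] yaw -0.004 turn az -0.004 tilt [-0.  0.] shift units [0.  0.  0.8] t 56.8 w 0.21 F [-0.5 -0.4 -0.9] gf 58.7
```

```bash
python3 -m jog '[[0,0,0,0,0,0.15,0],[0,0,0,0,0,0.15,0],[0,0,0,0,0,0.15,0],[0,0,0,0,0,0,0]]'; python3 -m jog '[[0,0,0,0,0,0.12,0],[0,0,0,0,0,0.12,0],[0,0,0,0,0,0,0]]'; python3 -m jog '[[0,0,0,0,0,0.08,0],[0,0,0,0,0,0,0],[0,0,0,0,0,0,0]]';python3 -c "
from h import *
go([577.8,4.3,127.7],0)"
```

```text
t: 57.2
ee_pos: [577.4, 4.7, 140.7]
eef_rot: [3.142, -0.006, -0.002]
force: [0.2, -0.7, -0.7]
gripper_width: 0.213
grasp_force: 58.7
t: 57.5
ee_pos: [577.5, 4.7, 131.4]
eef_rot: [3.142, -0.007, -0.001]
force: [0.4, 0.3, -1.0]
gripper_width: 0.214
grasp_force: 58.7
t: 57.8
ee_pos: [577.9, 4.7, 128.9]
eef_rot: [-3.142, 0.007, -0.0]
force: [0.3, -0.0, -0.8]
gripper_width: 0.214
grasp_force: 58.7
at [577.9   4.7 128.9] yaw -0.004 turn az -0.004 tilt [0. 0.] shift units [-0.  0.  0.] t 57.8 w 0.21 F [ 0.3 -0.  -0.8] gf 58.7
```

```bash
python3 -m jog '[[0,0,0,0,0,0.04,0],[0,0,0,0,0,0,0],[0,0,0,0,0,0,0]]'; python3 -m jog '[[0,0,0,0,0,0.03,0],[0,0,0,0,0,0,0],[0,0,0,0,0,0,0]]'
```

```text
t: 58.1
ee_pos: [578.1, 4.7, 127.6]
eef_rot: [-3.142, 0.007, -0.001]
force: [-1.2, -0.4, 4.0]
gripper_width: 0.212
grasp_force: 59.4
t: 58.4
ee_pos: [578.3, 4.7, 127.4]
eef_rot: [-3.142, 0.007, -0.002]
force: [-6.1, -0.2, 23.7]
gripper_width: 0.212
grasp_force: 61.5
```

```bash
python3 -m jog '[[0,0,0,0,0,-0.03,0.5],[0,0,0,0,0,0,0.5],[0,0,0,0,0,0,0.5],[0,0,0,0,0,-0.3,0.5],[0,0,0,0,0,-0.7,0.5]]';python3 -m jog '[[0,0,0,0,0,-0.9,0.5],[0,0,0,0,0,-0.8,0.5],[0,0,0,-0.6,0,0,0.5],[0,0,0,-0.6,0,0,0.5],[0,0,0,0,0,0,0.5]]'; python3 - <<'E'
from h import *
go([577.8,4.3,127.7],0)
c=snap("wrist","w20"); g=cv2.cvtColor(c["img"],cv2.COLOR_RGB2GRAY).astype(int)
p=proj(c,[[577.8,4.3,156],[577.8,4.3,120]]);print(p)
u,v=p[0].round().astype(int);w=g[v-40:v+41,u-32:u+33]; print(w[::4,::4])
# white caps: tube ends
h=cv2.cvtColor(c["img"],cv2.COLOR_RGB2HSV)
for n,ctr,L,z in [("low1",(580.9,-48.7),90,36),("up1",(580.8,-48.8),65,80),("low2",(575,57),90,36),("up2",(574.8,57),65,80)]:
    a=np.array([1,.056])
    for s in(-1,1):
        e=np.array(ctr)+s*a*(L-6); q=proj(c,[[*e,z+14]])[0]; print(n,s,q,end=' ')
        i,j=q.round().astype(int)
        if 0<=i<512 and 6<=j<378: print(c["img"][max(j-24,0):j+25:4,i].mean(1).round())
E
```

```text
t: 58.9
ee_pos: [576.7, 4.7, 166.6]
eef_rot: [3.141, -0.006, -0.006]
force: [1.0, -0.0, 0.8]
gripper_width: 0.502
grasp_force: 0.0
t: 59.4
ee_pos: [527.8, 4.7, 236.5]
eef_rot: [3.141, -0.007, 0.0]
force: [0.8, 0.1, -0.5]
gripper_width: 0.499
grasp_force: 0.0
at [527.8   4.7 236.5] yaw -0.004 turn az -0.004 tilt [ 0. -0.] shift units [1.2 0.  2.7] t 59.4 w 0.5 F [ 0.8  0.1 -0.5] gf 0.0
[[260.2 138.8]
 [260.3 134.7]]
[[ 61  65  53  53  50  86  82  87  84  87  85  80  35  32  73  86  48]
 [ 41  40  42  41  37  81  80  88  81  87  87  78  35  42  49  83  40]
 [ 38  43  46  44  46  79  84  83  83  89  88  87  82  42  45  38  44]
 [ 41  43  39  87  89  89  86  84  90  86  87  92  90  43  42  41  44]
 [ 47  46  56  84  88  88  87  81  83  89  93  86  93  86  91  88  86]
 [ 84  81  78  82  88  89  89  82  85  90  92  90  87  86  80  77  83]
 [ 77  80  88  87  85  91  80  74  70  76  86  89  92  89  85  87  85]
 [ 84  84  88  87  81  88  59  13  18  15  34  87  87  83  85  81  81]
 [ 83  83  86  82  86  85  19  20  21  15  24  65  87  88  86  88  88]
 [ 82  83  84  80  80  71  19  25  25  20 
[... 801 characters left out ...]
 80 156]]
low1 -1 [310.8 200.5] [ 33. 104. 147. 142. 146. 161. 165. 166. 151. 143. 144. 156. 147.]
low1 1 [308.4  40. ] [146. 142. 148. 147. 155. 164. 167. 169. 172.  92. 132. 138. 138.]
up1 -1 [317.6 189.7] [ 67.  65.  70.  69. 151. 169. 166. 168. 156. 154. 156. 152. 148.]
up1 1 [316.5  60.4] [148. 144. 149. 152.  70. 168. 172. 172. 166. 163.  76.  74.  76.]
low2 -1 [219.6 205.8] [31. 60. 76. 75. 77. 86. 83. 80. 74. 76. 69. 80. 78.]
low2 1 [202.9  47. ] [145. 145. 138. 140. 153. 169. 165. 161. 163.  70. 161. 162. 161.]
up2 -1 [211.2 196. ] [ 34.  33.  30.  37.  73.  84.  80.  85.  90. 110. 154. 142. 153.]
up2 1 [196.9  68.4] [146. 142. 141. 140.  73. 170. 166. 166. 165. 146.  77.  72.  67.]
```

```bash
python3 -c "
from station import *
print(close_job())"
```

```text
the job is handed in; nothing more can be done
None
```

I stacked, chocked and pinned all four tubes in the rack and handed the job in at about 59 s; each part stopped at its expected height and the last wrist-camera check looked right, but no verdict came back.

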